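Double-latched plane case

TASK

Get the block plane out of the blue tool case: swing the yellow turn latch clear of the lid, lift the lid a little by its handle until its safety catch stops it, push the red safety catch that this uncovers fully in, then swing the lid up until it stands upright or leans back. Lift the plane out and lay it on its sole inside the shallow wooden tray, leaving the lid open and without disturbing the glue bottle, the wood offcut, the wax tin or the saw.

Things in the scene. Friction and masses are not known exactly. Their poses are not given: they have to be found in the camera images.
- case: Heavy tool case fixed to the bench, blue with black trim. Origin under its centre on the bench; z up. Its front is -x, its hinge side +x, y along the front. Body 200 (x) by 280 (y) by 100 high, walls 8 thick, padded inner floor at 20 mm. Steel pivot post of the latch (22 dia., on a bracket reaching to x -175, top z 116) stands in front at x -160, y 30. Inside, near the y -127 wall, a thin steel stay arm hangs from the lid and works with the catch.
- lid (a joint): Lid angle in rad, 0 shut, about 0.44 where the safety catch stops it, 1.57 upright, 1.75 end stop. The lid is a blue plate 235 (front to back) by 280 by 10 thick, 350 g, its underside at 102 mm when shut; it overhangs the case front by 35 mm. Its stiff hinge holds it wherever it is left; lifting it by the handle takes about 6 N.
- lid_hinge (a point): Point on the lid's hinge axis at mid-width: case frame x 100, y 0, z 102. The axis runs along the case's y.
- lid_handle (a point): Centre of the lid's yellow handle bar: round bar 12 dia., 90 long along the case's y, on two legs at its ends. 170 mm from the hinge towards the front, 32 mm above the lid's top face. With the lid shut it is at case frame x -70, y 0, z 144; it swings with the lid. The point's axes are the lid's (x away from the front edge, y along the bar).
- latch (a joint): Angle in rad of the yellow turn latch (primary latch), a flat arm 16 wide, 8 thick that reaches 50 mm from the pivot post over the lid's front edge and turns about the vertical. 0: it points to the case's +x, over the lid; it grows clockwise as seen from above, so that the knob goes towards the case's -x and -y; end stop 1.7 where it points to -y. It clears the lid above 1.2. It turns stiffly (about 1.5 N at the knob) and stays where it is left.
- latch_knob (a point): Middle of the upright yellow knob near the end of the latch arm: 16 dia., 28 tall (z 124 to 152 mm), 42 mm from the pivot, point at z 138.
- catch (a joint): Travel in m of the red safety catch: 0 out (it will stop the lid), 0.018 pushed fully in; above 0.013 the lid is free. It slides along the case's +x against about 4 N of friction and stays where it is pushed.
- catch_pad (a point): Centre of the outer face of the red catch pad, at case frame x -130, y -115, z 64 when out. Face 34 wide (y) by 32 high, looks to the case's -x, pad 10 thick. It sits in front of the case under the lid's overhang; with the lid stopped at 0.44 rad the overhang's edge is at x -112, z 202, and a tool leaning in from the front (body towards the case's -x) reaches the pad.
- plane_center (a point): Middle of the block plane (27 mm above its sole). Steel and green hand plane, x along its length: 150 long, 44 wide, 44 tall in its 80 mm long middle part (with a small sloping brass cap on it, 57 at the highest), a round wooden knob at the +x end (top 46). 550 g. It stands on its sole on the case floor, its length roughly along the case's y.
- tray: Shallow plywood tray fixed to the bench, origin under its centre, x along its length: outside 216 by 116, inside 200 by 100, floor at 6 mm, rim at 16 mm.
- glue_bottle: Yellow glue bottle standing, 60 dia., 190 tall, origin under it. To be left alone.
- offcut: Pale wooden offcut, 100 (x) by 45 (y) by 35, origin under it. To be left alone.
- wax_tin: Wax tin, 68 dia., 55 tall, origin under it. To be left alone.
- tenon_saw: Tenon saw lying flat, orange handle at -x, 370 (x) by 100 (y) by 22 tall, origin under its centre. To be left alone.
- plane: The same block plane; origin under the middle of its sole.
Not all that is in view belongs to the job. There is more than one size of the tray; the job needs the larger.

How it is judged:
By the outcome, as a careful person would: the job done as asked, in the order asked, and still so for the second after the job is handed in, with the robot touching nothing.
It also fails if it takes over 72 s, if anything falls off the work surface, if the arm or the gripper's body presses on something with over 40 N, if the wrist force passes 120 N, or if a joint passes its speed limit or range.

ROBOT

A 6-joint arm with a two-finger parallel gripper is mounted at the origin on the work surface. World frame = base frame: x ahead of the robot, y to its left, z up, the work surface at z = 0. Lengths are in m, angles in rad, forces in N, time in s.
With the tool pointing down it reaches from about 0.3 to 0.825 m from the base axis. Payload 5.4 kg.
Tool frame: the origin (TCP) lies at the very end of the fingers, on their centre line; the grasp point (between the pads) lies 19 mm behind it; z points along the fingers, y is the line along which they close (so a half turn about z gives the same grasp; the last joint's range is limited). The gripper opens to 92 mm and grips with 3 to 60 N. Pads are 20 mm wide; open, the fingers measure 128 mm over their backs; the gripper's body (75 mm by 189 mm) begins 69 mm behind the grasp point.
Start: joints at [0.998, 0.158, 1.597, -0, 1.386, -0.21], TCP at [0.204, 0.538, 0.177] pointing down, gripper open.
Joint ranges: [-2.91, 2.91], [-0.94, 2.29], [0.18, 2.7], [-1.29, 4.43], [0.17, 2.64], [-3, 3]. Speed limits (rad/s): [2.57, 2.57, 3.14, 3.14, 3.14, 3.14].

INTERFACE

Orientations are given as a unit quaternion [w, x, y, z].
In Python, from workcell import r, vision gives the robot as it stands. The module is installed in compiled form; this text tells all that it offers.
- The arm moves only by the tool apply_moves, never from a script. Its argument "increments" is one flat list of numbers, 7 for each row, row after row: the shift along the tool's x, y, z in cm, then the turn, a rotation vector about the tool's x, y, z in degrees, then the finger opening in cm, from 0 to 9.19. In form: [tx, ty, tz, rx, ry, rz, grip, tx, ty, tz, rx, ry, rz, grip, ...]. A call has 1 to 12 rows; each row shifts and turns the commanded pose from where the row before left it, along the tool's axes as they then stand; what a row does not reach is not made up. A row lasts 1/10 s, in which the tool goes at most 50 mm and 8.59 degrees, less where a joint would pass 70% of its speed; a pose out of reach is approached as far as the arm can. A call is refused whole if a number of a shift passes 5 or a number of a turn 8.59, either way. A call with a gripper value outside its range is refused whole. The fingers move at their own pace and stop on an object; "grip_force" is the grip in N (left out, the last holds). Time passes only in rows, so rows that do not move let the fingers close. It gives the time, the measured TCP pose, the force, the opening and the grip force at its end, in the units of the state.
- r.state(): the state, without advancing time (a new reading comes with each control period).
- vision.grab_frame(name): name is "side" or "top"; returns a dict with "pixels" (480x640x3 uint8, red, green, blue), "z_map" (480x640 float32, m along the optical axis (not along the pixel's ray), 0 where there is no reading), "fx", "fy", "cx", "cy" (pixels), "world_from_camera" (4x4, takes a point from camera to world coordinates). Camera axes: x right, y down, z forward; pixel columns grow to the right and rows downward; lengths in m; the calibration is good to about 2 mm. A picture is of the moment at which its call begins.
- r.hand_in(): hands the job in; it is judged then, once.
The state is a dict: "t": time; "joint_positions": joint angles; "qd": joint speeds; "effort": joint torques, N m; "ee_pos": TCP position; "tool_rot": TCP orientation; "contact_force": force on the tool from outside, world axes, zero at the start; "moment": the same for the moment, N m; "finger_gap": finger opening in m; "grasp_force": force on a finger pad.
Only numpy, scipy, OpenCV 4.12 (cv2) and the standard library are available. Lean on these libraries where they do the work, as an engineer would, in place of code of your own. Each camera call takes 0.05 s, during which the arm holds its last target. There are 200 camera calls.

## Working session

There is one attempt and no reset: what is moved stays moved. The work goes in short steps, Python scripts to look and compute and a tool call to move; the robot and the scene stay as the last step left them, time stands still between calls to the robot, and variables do not carry over. Pictures are saved under pics/ and viewed, at most 10 in all, crops included, and the job is handed in when it is done.

Besides the shell and the picture viewer there is one more tool, called after "Emit:" by a JSON object that holds its "method" and its "body", one argument or row to a line. apply_moves: Moves the arm, as the interface text tells. Its arguments: {"type":"object","properties":{"increments":{"type":"array"},"grip_force":{"type":"number"}},"required":["increments"]}

```bash
mkdir -p pics; cat > h.py <<'E'
import numpy as np, cv2
from workcell import r, vision
def grab(n):
    f=vision.grab_frame(n); return f
def save(f,p): cv2.imwrite(p,f["pixels"][:,:,::-1])
def cloud(f):
    z=f["z_map"]; v,u=np.mgrid[0:480,0:640]
    P=np.stack([(u-f["cx"])/f["fx"]*z,(v-f["cy"])/f["fy"]*z,z,np.ones_like(z)],-1)
    W=P@np.array(f["world_from_camera"]).T
    W=W[...,:3]; W[z==0]=np.nan
    return W
E
python3 - <<'E'
from h import *
for n in("top","side"):
    f=grab(n); save(f,f"pics/{n}0.png"); np.savez(f"{n}0.npz",W=cloud(f),px=f["pixels"]); print(n,f["fx"],np.round(f["world_from_camera"],3).tolist())
print(r.state())
E
```

```text
top 493.3773329936902 [[0.027, -0.99, 0.14, 0.366], [-0.999, -0.031, -0.024, -0.102], [0.028, -0.139, -0.99, 1.175], [0.0, 0.0, 0.0, 1.0]]
side 566.5960792233375 [[-0.971, -0.173, 0.167, 0.347], [-0.241, 0.726, -0.644, 0.663], [-0.01, -0.666, -0.746, 1.008], [0.0, 0.0, 0.0, 1.0]]
{'t': 0.1, 'joint_positions': array([ 9.97933682e-01,  1.59027063e-01,  1.59810472e+00,  3.07188937e-06,
        1.38621816e+00, -2.10076401e-01]), 'qd': array([-0.00080963, -0.00179424, -0.00381426,  0.00052764,  0.00173499,
       -0.00069714]), 'effort': array([-3.44832943e-04, -3.86506748e+01, -3.22958922e+01,  7.02334335e-02,
        3.39700689e-02, -6.13130624e-05]), 'ee_pos': array([0.20370728, 0.53702147, 0.17589519]), 'tool_rot': array([-3.36638289e-04,  1.80400223e-01,  9.83592897e-01, -8.11594998e-04]), 'contact_force': array([ 0.03227804, -0.56503706,  0.08015801]), 'moment': array([-0.03622362, -0.03577201,  0.02320911]), 'grasp_force': 0.0, 'finger_gap': 0.09194414817672285}
```

View pics/top0.png

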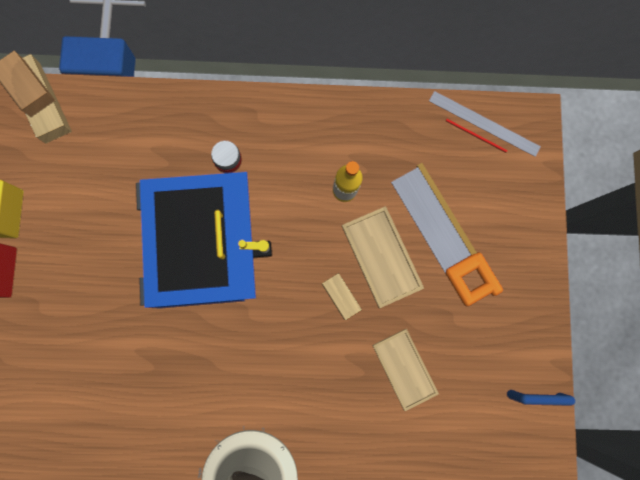

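View pics/side0.png

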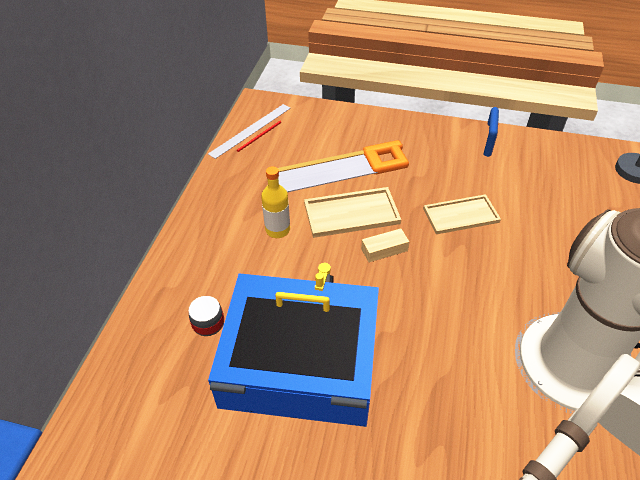

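The top view shows the case at about (197,240), its front to image-right (world -y), the latch knob at (242,244) and post at (264,246), and the handle at (219,234). The larger tray is at (382,257), the offcut at (341,296), the bottle at (347,182), the tin at (226,156) and the saw at (447,235).

```bash
cat > m.py <<'E'
from h import *
def rect(W,mask,name,win=None):
    m=mask.copy()
    if win: 
        k=np.zeros_like(m);k[win[1]:win[3],win[0]:win[2]]=1;m&=k
    m=cv2.morphologyEx(m.astype(np.uint8),cv2.MORPH_OPEN,np.ones((2,2)))
    p=W[m>0]; c,s,a=cv2.minAreaRect((p[:,:2]*1000).astype(np.float32))
    print(name,len(p),"c",np.round(c,1),"s",np.round(s,1),"a",round(a,2),"z",np.round(np.percentile(p[:,2],[5,50,95])*1000,1))
d=np.load("top0.npz");W=d["W"];px=d["px"];hsv=cv2.cvtColor(px,cv2.COLOR_RGB2HSV);z=np.nan_to_num(W[...,2]);h,s,v=[hsv[...,i].astype(int) for i in range(3)]
k=z>-0.02
yel=(h>22)&(h<34)&(s>180)
rect(W,(z>.105)&(z<.118)&~yel,"lid",(130,165,258,312))
rect(W,yel&(z>.135),"handle",(205,200,228,268))
rect(W,yel&(z>.14),"knobtop",(234,235,275,258))
rect(W,yel&(z>.118)&(z<.14),"arm/post",(232,235,275,258))
rect(W,(z>.011)&(z<.03),"tray",(338,200,428,310))
rect(W,(z>.011)&(z<.03),"smalltray",(370,325,442,415))
rect(W,(z>.025)&(z<.045),"offcut",(320,270,364,322))
rect(W,(z>.04)&(z<.3),"bottle",(325,155,365,205))
rect(W,(z>.045)&(z<.07),"tin",(205,135,245,175))
rect(W,(z>.008)&(z<.04),"saw",(390,160,505,308))
E
python3 m.py
```

```text
lid 13599 c [540.1 144.5] s [307.5 265.4] a 6.75 z [nan nan nan]
handle 259 c [533.   73.8] s [98.6 10.2] a 6.36 z [nan nan nan]
knobtop 36 c [511.6  21.3] s [10.4 10.4] a 2.57 z [128.8 149.4 154.8]
arm/post 159 c [510.1  -6.1] s [18.4 45.6] a 11.27 z [nan nan nan]
tray 1282 c [ 547.5 -327.6] s [271.6 174.6] a 19.99 z [nan nan nan]
smalltray 88 c [ 247.4 -354.9] s [165.8  90.6] a 27.33 z [-3.  11.1 15.3]
offcut 848 c [nan nan] s [0. 0.] a 0.0 z [nan nan nan]
bottle 809 c [ 689.1 -215.5] s [ 44.9 102.1] a 44.8 z [nan nan nan]
tin 567 c [746.2  81.4] s [51.9 61. ] a 38.76 z [nan nan nan]
saw 5737 c [nan nan] s [nan  0.] a nan z [nan nan nan]
```

```bash
cat >> h.py <<'E'
def ray(f,uv,zp):
    uv=np.atleast_2d(uv).astype(float);T=np.array(f["world_from_camera"])
    d=np.c_[(uv[:,0]-f["cx"])/f["fx"],(uv[:,1]-f["cy"])/f["fy"],np.ones(len(uv))]@T[:3,:3].T
    o=T[:3,3]; return o+d*((zp-o[2])/d[:,2])[:,None]
def blob(f,mask,win,zp,name="",pr=True):
    k=np.zeros(mask.shape,np.uint8);k[win[1]:win[3],win[0]:win[2]]=1
    m=cv2.morphologyEx((mask&(k>0)).astype(np.uint8),cv2.MORPH_OPEN,np.ones((2,2)))
    n,l,st,_=cv2.connectedComponentsWithStats(m); i=1+np.argmax(st[1:,4]); vv,uu=np.nonzero(l==i)
    # pixel corners not expanded
    P=ray(f,np.c_[uu,vv],zp); c,s,a=cv2.minAreaRect((P[:,:2]*1000).astype(np.float32)); b=cv2.boxPoints((c,s,a))
    zz=cloud(f)[...,2][l==i]
    if pr: print(name,len(P),"c",np.round(c,1),"s",np.round(s,1),"a",round(a,2),"zmed",round(float(np.nanmedian(zz)),4),"px",(uu.min(),vv.min(),uu.max(),vv.max()))
    return c,s,a,b,l==i
def hsv(f):
    x=cv2.cvtColor(f["pixels"],cv2.COLOR_RGB2HSV).astype(int); return x[...,0],x[...,1],x[...,2]
E
python3 - <<'E'
from h import *
f=grab("top");h,s,v=hsv(f)
z=f["z_map"]
blue=(h>100)&(h<130)&(s>120)
c=blob(f,blue,(130,165,262,312),.112,"lid")
yel=(h>22)&(h<34)&(s>170)
blob(f,yel,(205,200,230,268),.150,"handle")
blob(f,yel&(v>200),(234,235,275,258),.124,"latch all")
for (u,w) in((342,296),(382,257),(405,370),(300,296),(360,240)): print(u,w,h[w,u],s[w,u],v[w,u])
pale=(h>12)&(h<26)&(s<140)&(v>150)
blob(f,pale,(335,200,430,312),.016,"tray");blob(f,pale,(370,325,442,415),.016,"small");blob(f,pale,(318,270,364,322),.035,"offcut")
g=f["pixels"]; 
cv2.imwrite("pics/latch.png",cv2.resize(g[130:330,130:430,::-1],None,fx=2.6,fy=2.6,interpolation=cv2.INTER_CUBIC))
g=grab("side"); h,s,v=hsv(g)
yel=(h>22)&(h<34)&(s>170)
blob(g,yel,(270,285,335,315),.150,"handle side")
E
```

```text
lid 7045 c [525.8 125.1] s [281.9 237.9] a 6.45 zmed 0.1115 px (np.int64(141), np.int64(173), np.int64(255), np.int64(307))
handle 299 c [530.7  71.5] s [103.   15.2] a 7.13 zmed 0.1476 px (np.int64(216), np.int64(211), np.int64(225), np.int64(259))
latch all 153 c [513.3  -6.9] s [21.7 42.8] a 2.32 zmed 0.1245 px (np.int64(248), np.int64(241), np.int64(268), np.int64(251))
342 296 20 92 192
382 257 19 84 188
405 370 19 85 187
300 296 13 136 157
360 240 19 86 199
tray 5466 c [ 535.4 -309. ] s [269.7 167.2] a 27.25 zmed 0.0052 px (np.int64(336), np.int64(201), np.int64(430), np.int64(308))
small 3666 c [ 245.9 -351.6] s [192.  165.5] a 0.65 zmed 0.0034 px (np.int64(371), np.int64(330), np.int64(442), np.int64(415))
offcut 901 c [ 415.3 -200.6] s [108.6  52.1] a 32.72 zmed 0.0342 px (np.int64(323), np.int64(275), np.int64(361), np.int64(322))
handle side 161 c [531.9  79.8] s [97.5  8.2] a 6.09 zmed 0.1487 px (np.int64(277), np.int64(294), np.int64(329), np.int64(301))
```

View pics/latch.png

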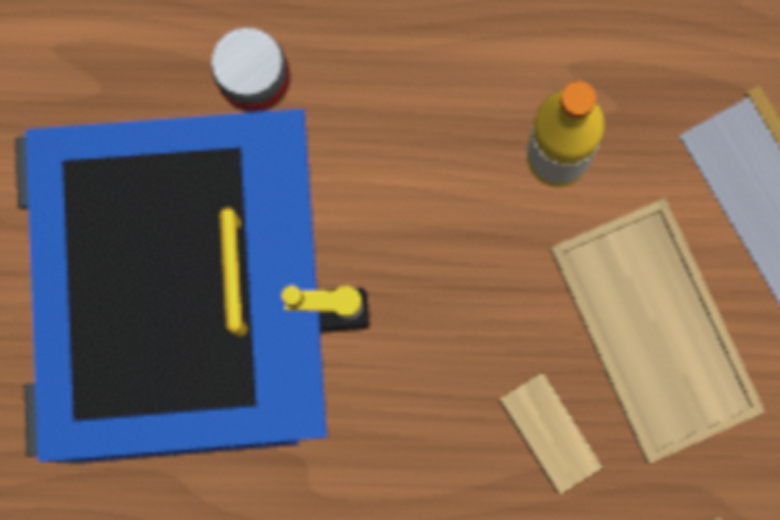

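The lid is 282x238 mm at z 0.112 and the handle lies within 2 mm of its predicted position, so the case pose is fixed: origin (0.524, 0.1425), case x at 96.45°. I'll write a planner that prints increments, then go to the knob.

```bash
cat > plan.py <<'E'
from h import *
from scipy.spatial.transform import Rotation as R, Slerp
th=np.deg2rad(96.45); O=np.array([.5238,.1425,0]); C=np.array([[np.cos(th),-np.sin(th),0],[np.sin(th),np.cos(th),0],[0,0,1]])
def c2w(p): return O+C@(np.array(p)/1000)
def w2c(p): return C.T@(np.array(p)-O)*1000
def rot(z,y,world=False):  # tool z,y directions in case axes
    z=np.array(z,float);z/=np.linalg.norm(z);y=np.array(y,float);y-=z*(y@z);y/=np.linalg.norm(y)
    M=np.c_[np.cross(y,z),y,z]; return M if world else C@M
def cur():
    s=r.state(); q=s["tool_rot"]; return s["ee_pos"],R.from_quat([q[1],q[2],q[3],q[0]])
def plan(wps,start=None):
    """wps: list of (world pos, matrix, n, grip cm)"""
    p,q=cur() if start is None else start
    for P,M,n,g in wps:
        Q=R.from_matrix(M) if M is not None else q; sl=Slerp([0,1],R.concatenate([q,Q])); out=[];pp,qq=p,q
        for i in range(1,n+1):
            a=p+(P-p)*i/n; b=sl(i/n); t=qq.inv().apply(a-pp)*100; w=np.rad2deg((qq.inv()*b).as_rotvec()); out.append(np.r_[np.round(t,2),np.round(w,2),g]); pp,qq=a,b
        print("to",np.round(P,3),"rows",n)
        if n>1 and np.allclose(out,out[0],atol=.015): print(n,"x",out[0].tolist())
        else:
            for o in out: print(",".join("%g"%x for x in o))
        p,q=P,Q
    return p,q
def st():
    s=r.state();p,q=cur();print("t",round(s["t"],2),"case",np.round(w2c(p),1),"F",np.round(s["contact_force"],1),"gap",round(s["finger_gap"],4),"gf",s["grasp_force"],"q",np.round(s["joint_positions"],2)); print("tool z,y in case",np.round(C.T@q.as_matrix()[:,2],3),np.round(C.T@q.as_matrix()[:,1],3))
E
python3 - <<'E'
from plan import *
D=rot([0,0,-1],[0,-1,0])
plan([(c2w([-118,30,215]),D,15,4.0),(c2w([-118,30,131]),D,3,4.0)])
f=grab("top"); h,s,v=hsv(f)
for (u,w) in((380,215),(360,205),(428,300),(340,250),(345,240),(390,320)): print(u,w,h[w,u],s[w,u],v[w,u])
pale=(s<112)&(h>14)&(h<26)&(v>130)
for n,wn,zz in(("tray",(335,200,430,312),.016),("small",(370,325,442,415),.016),("off",(318,270,364,322),.035)): blob(f,pale,wn,zz,n)
E
```

```text
to [0.507 0.022 0.215] rows 15
-3.11,-2.49,-0.26,-0,0,4.18,4
-3.28,-2.26,-0.26,-0,0,4.18,4
-3.44,-2.01,-0.26,-0,0,4.18,4
-3.58,-1.76,-0.26,-0,0,4.18,4
-3.7,-1.49,-0.26,-0,0,4.18,4
-3.8,-1.22,-0.26,-0,0,4.18,4
-3.87,-0.94,-0.26,-0,0,4.18,4
-3.93,-0.65,-0.26,-0,0,4.18,4
-3.97,-0.36,-0.26,-0,0,4.18,4
-3.99,-0.07,-0.26,-0,0,4.18,4
-3.98,0.22,-0.26,-0,0,4.18,4
-3.95,0.51,-0.26,-0,0,4.18,4
-3.91,0.79,-0.26,-0,0,4.18,4
-3.84,1.08,-0.26,-0,0,4.18,4
-3.75,1.35,-0.26,-0,0,4.18,4
to [0.507 0.022 0.131] rows 3
3 x [0.0, 0.0, 2.8, 0.0, 0.0, 0.0, 4.0]
380 215 19 85 180
360 205 13 139 163
428 300 13 139 147
340 250 13 139 163
345 240 13 136 146
390 320 13 137 143
tray 4430 c [ 511.3 -294.6] s [216.8 117.6] a 25.39 zmed 0.0063 px (np.int64(343), np.int64(208), np.int64(424), np.int64(308))
small 2814 c [ 250.2 -349.6] s [164.7  88.5] a 27.36 zmed 0.0047 px (np.int64(374), np.int64(330), np.int64(438), np.int64(411))
off 853 c [ 413.3 -198.4] s [99.4 46.3] a 33.55 zmed 0.0344 px (np.int64(324), np.int64(275), np.int64(361), np.int64(320))
```

Tray centre is (0.511, -0.295) at 25.4°, size 217x118, which matches the large tray. Moving to the knob.

Emit:
{"method": "apply_moves", "body": {
  "increments": [-3.1,-2.5,-0.5,0,0,4.2,4,-3.3,-2.3,-0.5,0,0,4.2,4,-3.4,-2,-0.5,0,0,4.2,4,-3.6,-1.8,-0.5,0,0,4.2,4,-3.7,-1.5,-0.5,0,0,4.2,4,-3.8,-1.2,-0.5,0,0,4.2,4,-3.9,-0.9,-0.5,0,0,4.2,4,-3.9,-0.6,-0.4,0,0,4.2,4,-4,-0.4,0,0,0,4.2,4,-4,-0.1,0,0,0,4.2,4,-4,0.2,0,0,0,4.2,4,-3.9,0.5,0,0,0,4.2,4]
}}

```text
t: 1.45
ee_pos: [0.4465, 0.123, 0.2159]
tool_rot: [0.0, 0.583, 0.812, 0.0]
contact_force: [0.6, -0.8, -0.1]
finger_gap: 0.0398
grasp_force: 0.0
```

```bash
python3 - <<'E'
from plan import *
st()
D=rot([0,0,-1],[0,-1,0])
s=plan([(c2w([-118,30,215]),D,3,4.0),(c2w([-118,30,131]),D,3,4.0)])
E
```

```text
t 1.45 case [-10.7  79.  215.9] F [ 0.6 -0.8 -0.1] gap 0.0398 gf 0.0 q [ 0.01 -0.17  1.84  0.    1.46 -0.32]
tool z,y in case [ 0. -0. -1.] [ 0.211 -0.978  0.   ]
to [0.507 0.022 0.215] rows 3
-3.84,0.84,0.03,0.01,-0,4.06,4
-3.77,1.11,0.03,0.01,-0,4.06,4
-3.68,1.38,0.03,0.01,-0,4.06,4
to [0.507 0.022 0.131] rows 3
3 x [0.0, 0.0, 2.8, 0.0, 0.0, 0.0, 4.0]
```

Emit:
{"method": "apply_moves", "body": {
  "increments": [-3.8,0.8,0,0,0,4.1,4,-3.8,1.1,0,0,0,4.1,4,-3.7,1.4,0,0,0,4.1,4,0,0,0,0,0,0,4,0,0,2.8,0,0,0,4,0,0,2.8,0,0,0,4,0,0,2.9,0,0,0,4,0,0,0,0,0,0,4]
}}

```text
t: 2.25
ee_pos: [0.5028, 0.0248, 0.1266]
tool_rot: [-0.004, 0.665, 0.746, -0.002]
contact_force: [-1.0, -0.5, 0.4]
finger_gap: 0.0399
grasp_force: 0.0
```

```bash
python3 - <<'E'
from plan import *
st()
f=grab("side");save(f,"pics/s1.png"); g=f["pixels"][220:370,230:430,::-1]
cv2.imwrite("pics/s1.png",cv2.resize(g,None,fx=3.5,fy=3.5,interpolation=cv2.INTER_CUBIC))
# arc rows for latch: constant twist
p,q=cur(); print(np.round(q.inv().apply(c2w([-160,30,0])-c2w([-118,30,0]))*100,2))
E
```

```text
t 2.25 case [-114.6   34.1  126.6] F [-1.  -0.5  0.4] gap 0.0399 gf 0.0 q [-0.19  0.02  1.84  0.    1.28 -0.31]
tool z,y in case [ 0.003  0.008 -1.   ] [ 0.002 -1.    -0.008]
[-4.2  -0.01 -0.01]
```

View pics/s1.png

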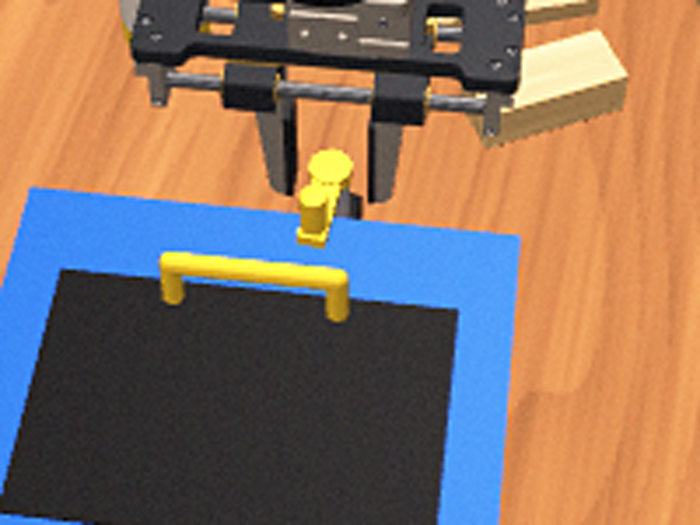

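The side view shows the finger tips at about (311,275) and (339,277), while the knob base is at about (319,289). The fingers don't straddle the knob yet, so I'll triangulate.

```bash
python3 - <<'E'
from plan import *
f=grab("side")
for n,uv,z in(("knob base",(319.4,286),.124),("knob top",(319.4,275.5),.152),("postcap",(324,268),.124),("tipL",(311.4,274.9),.127),("tipR",(338.6,277.1),.127),("lidcornerR",(230+520/3.5,220+237/3.5),.112),("lidcornerL",(230+32/3.5,220+188/3.5),.112),("handle mid",(303,297),.150)):
    print(n,np.round(w2c(ray(f,uv,z)[0]),1))
t=grab("top");h,s,v=hsv(t);yel=(h>22)&(h<34)&(s>170)
W=cloud(t)
for n,uv,z in(("knobtop",(130+292/2.6,130+296/2.6),.152),("post",(130+347/2.6,130+300/2.6),.124)): print(n,np.round(w2c(ray(t,uv,z)[0]),1))
P=ray(t,[[0,0]],0);st()
for n,g in(("top",t),("side",f)):
    M=np.linalg.inv(np.array(g["world_from_camera"]));c=M@np.r_[cur()[0],1];print(n,"TCP px",c[0]/c[2]*g["fx"]+g["cx"],c[1]/c[2]*g["fy"]+g["cy"])
E
```

```text
knob base [-112.    23.3  124. ]
knob top [-116.    23.1  152. ]
postcap [-157.    26.6  124. ]
tipL [-134.6    4.6  127. ]
tipR [-135.7   58.   127. ]
lidcornerR [-130.8  137.3  112. ]
lidcornerL [-131.2 -141.2  112. ]
handle mid [-64.2  -0.7 150. ]
knobtop [-117.1   24.1  152. ]
post [-159.1   26.7  124. ]
t 2.4 case [-116.2   29.7  132.3] F [-0.1 -0.6  1.1] gap 0.0398 gf 0.0 q [-0.19  0.02  1.83  0.    1.28 -0.31]
tool z,y in case [-0.    -0.002 -1.   ] [ 0.002 -1.     0.002]
top TCP px 243.1116865611847 247.82465427679284
side TCP px 322.9277294223781 281.99441832455386
```

```bash
python3 - <<'E'
from plan import *
st()
f=grab("side"); a=cv2.resize(f["pixels"][230:330,270:370,::-1],None,fx=4,fy=4,interpolation=cv2.INTER_CUBIC)
f=grab("top"); b=cv2.resize(f["pixels"][195:295,195:295,::-1],None,fx=4,fy=4,interpolation=cv2.INTER_CUBIC)
cv2.imwrite("pics/s2.png",np.hstack([a,b]));st()
E
```

```text
t 2.4 case [-116.2   29.7  132.3] F [-0.1 -0.6  1.1] gap 0.0398 gf 0.0 q [-0.19  0.02  1.83  0.    1.28 -0.31]
tool z,y in case [-0.    -0.002 -1.   ] [ 0.002 -1.     0.002]
t 2.5 case [-116.5   29.1  132.9] F [ 0.1 -0.4  0.5] gap 0.04 gf 0.0 q [-0.19  0.02  1.83  0.    1.28 -0.31]
tool z,y in case [-0.001 -0.003 -1.   ] [ 0.002 -1.     0.003]
```

View pics/s2.png

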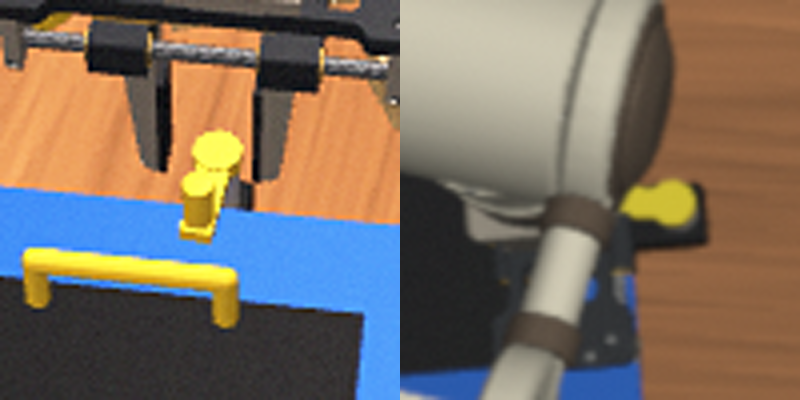

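The side picture shows the finger tips at about (309,272) and (336,275), the knob at (319,280) and the post cap at (324,268). I'll use depth to find out where the tips really are.

```bash
python3 - <<'E'
from plan import *
f=grab("side");W=cloud(f)
for u in (307,309,311,335,337,340):
  print(u,[ (v,np.round(w2c(W[v,u]),0).astype(int).tolist()) for v in (254,260,264,267,270,272,276) if np.isfinite(W[v,u,0])])
for uv in((319,277),(319,283),(324,267),(300,296),(350,300),(260,300)): print(uv,np.round(w2c(W[uv[1],uv[0]]),1))
t=grab("top");W=cloud(t)
m=np.isfinite(W[...,2]);c=w2c_=(W-O)@C*1000
k=m&(abs(c[...,0]+116)<60)&(abs(c[...,1]-30)<110)&(c[...,2]>118)&(c[...,2]<300)
h,s,v=hsv(t);k&=(s<90)
print(k.sum(),np.percentile(c[k],[2,50,98],axis=0).round(0))
st()
E
```

```text
307 [(254, [-105, 3, 226]), (260, [-107, 2, 206]), (264, [-107, 2, 195]), (267, [-108, 1, 184]), (270, [-108, 1, 176]), (272, [-238, -23, 0]), (276, [-227, -21, 0])]
309 [(254, [-107, 6, 224]), (260, [-108, 6, 206]), (264, [-107, 5, 196]), (267, [-108, 5, 185]), (270, [-105, 5, 181]), (272, [-105, 5, 174]), (276, [-229, -17, -2])]
311 [(254, [-112, 9, 219]), (260, [-111, 9, 202]), (264, [-109, 9, 194]), (267, [-108, 9, 185]), (270, [-106, 9, 180]), (272, [-107, 9, 172]), (276, [-227, -12, 2])]
335 [(254, [-106, 53, 232]), (260, [-106, 53, 216]), (264, [-106, 53, 204]), (267, [-108, 53, 193]), (270, [-108, 54, 184]), (272, [-109, 53, 177]), (276, [-232, 41, 4])]
337 [(254, [-108, 57, 231]), (260, [-105, 57, 217]), (264, [-107, 57, 204]), (267, [-108, 57, 193]), (270, [-107, 57, 186]), (272, [-108, 57, 178]), (276, [-236, 46, -1])]
340 [(254, [-103, 62, 237]), (260, [-104, 63, 219]), (264, [-105, 63, 207]), (267, [-108, 63, 194]), (270, [-251, 51, 3]), (272, [-249, 51, -2]), (276, [-235, 52, 2])]
(319, 277) [-113.3   22.6  150.7]
(319, 283) [-108.3   23.2  138.4]
(324, 267) [-157.7   26.5  126.3]
(300, 296) [nan nan nan]
(350, 300) [-94.1  84.7 113.2]
(260, 300) [-71.6 -86.3 115. ]
278 [[-148.  -64.  274.]
 [-138.   79.  296.]
 [ -87.  120.  300.]]
t 2.6 case [-116.6   29.4  132.5] F [ 0.1  0.8 -0.6] gap 0.0399 gf 0.0 q [-0.19  0.02  1.83  0.    1.28 -0.31]
tool z,y in case [-0.001 -0.003 -1.   ] [ 0.001 -1.     0.003]
```

By depth, the tips are at z≈172 while the reported TCP is 132. xy agrees, but height seems to be off by about 40 mm. I'll centre on the knob in y, descend to a reported 117 (safe in either case), and compare again.

Emit:
{"method": "apply_moves", "body": {
  "increments": [0,0.6,0,0,0,0,4,0,0,0.8,0,0,0,4,0,0,0.7,0,0,0,4,0,0,0,0,0,0,4,0,0,0,0,0,0,4]
}}

```text
t: 3.1
ee_pos: [0.5121, 0.0242, 0.1152]
tool_rot: [-0.001, 0.666, 0.746, -0.0]
contact_force: [0.6, 0.4, 0.1]
finger_gap: 0.0401
grasp_force: 0.0
```

```bash
cat >> plan.py <<'E'
def tips(f=None):
    f=f or grab("side");c=(cloud(f)-O)@C*1000;p=w2c(cur()[0]);h,s,v=hsv(f)
    k=(s<80)&(abs(c[...,0]-p[0])<25)&(abs(c[...,1]-p[1])<55)&(c[...,2]>p[2]-15)&(c[...,2]<p[2]+80)
    q=c[k];print("tips n",len(q),"min z",np.percentile(q[:,2],[0,2,5]).round(1) if len(q) else None)
    b=q[q[:,2]<np.percentile(q[:,2],25)];print("low x,y range",np.percentile(b,[2,50,98],axis=0).round(0)[:,:2].tolist())
E
python3 - <<'E'
from plan import *
st();tips();st()
E
```

```text
t 3.1 case [-116.2   25.   115.2] F [0.6 0.4 0.1] gap 0.0401 gf 0.0 q [-0.19  0.05  1.84 -0.    1.25 -0.3 ]
tool z,y in case [ 0.     0.001 -1.   ] [ 0.001 -1.    -0.001]
tips n 196 min z [110.6 112.5 118.2]
low x,y range [[-134.0, -21.0], [-107.0, 42.0], [-95.0, 60.0]]
t 3.15 case [-116.3   24.6  115.6] F [ 0.9 -0.5 -0.3] gap 0.0401 gf 0.0 q [-0.19  0.05  1.83  0.    1.25 -0.3 ]
tool z,y in case [ 0.     0.001 -1.   ] [ 0.001 -1.    -0.001]
```

```bash
cat >> plan.py <<'E'
def tips2(f=None,half=20,zmin=None):
    f=f or grab("side");c=(cloud(f)-O)@C*1000;p=w2c(cur()[0]);h,s,v=hsv(f)
    for sg in(1,-1):
        d=sg*(c[...,1]-p[1]); k=(s<80)&(abs(c[...,0]-p[0])<16)&(d>half-2)&(d<half+19)&(c[...,2]>(zmin or 118))&(c[...,2]<p[2]+90)
        vv,uu=np.nonzero(k);q=c[k];print(sg,len(q),"z low",np.sort(q[:,2])[:6].round(0),"lowest rows",vv.max() if len(vv) else None)
E
python3 - <<'E'
from plan import *
tips2();st()
E
```

```text
1 116 z low [152. 154. 154. 155. 156. 156.] lowest rows 280
-1 119 z low [155. 156. 157. 158. 159. 159.] lowest rows 277
t 3.2 case [-116.4   24.4  115.8] F [-0.3 -0.3  0.4] gap 0.0402 gf 0.0 q [-0.19  0.05  1.83  0.    1.25 -0.3 ]
tool z,y in case [-0. -0. -1.] [ 0.001 -1.     0.   ]
```

Confirmed: the real tips are about 38 mm above the reported TCP when pointing down. I'll descend to a true tip height of about 130 and watch the force.

Emit:
{"method": "apply_moves", "body": {
  "increments": [0,0,0.8,0,0,0,4,0,0,0.8,0,0,0,4,0,0,0.6,0,0,0,4,0,0,0,0,0,0,4]
}}

```text
t: 3.6
ee_pos: [0.5114, 0.0243, 0.0923]
tool_rot: [-0.001, 0.666, 0.746, -0.001]
contact_force: [0.1, -1.2, 0.6]
finger_gap: 0.0402
grasp_force: 0.0
```

```bash
python3 - <<'E'
from plan import *
st();tips2()
E
```

```text
t 3.6 case [-116.    25.6   92.3] F [ 0.1 -1.2  0.6] gap 0.0402 gf 0.0 q [-0.19  0.08  1.86 -0.    1.21 -0.3 ]
tool z,y in case [ 0.001  0.003 -1.   ] [ 0.001 -1.    -0.003]
1 99 z low [132. 134. 135. 136. 136. 136.] lowest rows 287
-1 107 z low [132. 133. 133. 134. 136. 138.] lowest rows 284
```

No contact, so the offset is real. Gripping the knob and swinging the latch through its arc.

Emit:
{"method": "apply_moves", "body": {
  "increments": [0,0,0,0,0,0,1.2,0,0,0,0,0,0,1.2,0,0,0,0,0,0,1.2,0,0,0,0,0,0,1.2,0,0.44,0,0,0,6,1.2,0,0.44,0,0,0,6,1.2,0,0.44,0,0,0,6,1.2,0,0.44,0,0,0,6,1.2,0,0,0,0,0,0,1.2],
  "grip_force": 10
}}

```text
t: 4.55
ee_pos: [0.5301, 0.0212, 0.094]
tool_rot: [0.001, 0.807, 0.591, -0.001]
contact_force: [-1.5, -6.5, 0.4]
finger_gap: 0.0156
grasp_force: 10.0
```

Emit:
{"method": "apply_moves", "body": {
  "increments": [-0.05,0.44,0,0,0,6,1.2,-0.05,0.44,0,0,0,6,1.2,-0.05,0.44,0,0,0,6,1.2,-0.02,0.44,0,0,0,6,1.2,-0.02,0.44,0,0,0,6,1.2,-0.02,0.44,0,0,0,6,1.2,-0.02,0.44,0,0,0,6,1.2,-0.02,0.44,0,0,0,6,1.2,-0.02,0.44,0,0,0,6,1.2,-0.02,0.44,0,0,0,6,1.2,0,0,0,0,0,0,1.2]
}}

```text
t: 5.65
ee_pos: [0.5555, -0.0094, 0.0936]
tool_rot: [0.0, 0.994, 0.108, -0.004]
contact_force: [-10.1, -3.0, 5.3]
finger_gap: 0.0153
grasp_force: 10.0
```

```bash
python3 -c "
from plan import *
st()"
```

```text
t 5.65 case [-154.5  -14.4   93.6] F [-10.1  -3.    5.3] gap 0.0153 gf 10.001220703125 q [-0.23  0.19  1.73 -0.    1.23  1.12]
tool z,y in case [-0.001  0.007 -1.   ] [-0.995 -0.103 -0.   ]
```

The latch is at about 1.45 rad, clear of the lid. One more row, then release, rise and go over the handle.

```bash
cat >> plan.py <<'E'
OFF=.0385
def tp(p,M): return c2w(p)+OFF*M[:,2]   # command position for true tip at case p
E
python3 - <<'E'
from plan import *
D=rot([0,0,-1],[-1,0,0]);p,q=cur()
plan([(p+[0,0,.05],None,2,3.5),(tp([-69,-1,185],D),D,4,4),(tp([-69,-1,125],D),D,3,4)])
E
```

```text
to [ 0.555 -0.009  0.144] rows 2
2 x [-0.02, -0.0, -2.5, 0.0, 0.0, 0.0, 3.5]
to [0.533 0.074 0.146] rows 4
-0.11,-2.16,-0.07,0,0.1,1.48,4
-0.17,-2.16,-0.07,0,0.1,1.48,4
-0.22,-2.15,-0.07,0,0.1,1.48,4
-0.28,-2.15,-0.07,0,0.1,1.48,4
to [0.533 0.074 0.086] rows 3
3 x [0.0, 0.0, 2.0, 0.0, 0.0, 0.0, 4.0]
```

Emit:
{"method": "apply_moves", "body": {
  "increments": [0,0.3,0,0,0,4,1.2,0,0,0,0,0,0,4,0,0,0,0,0,0,4,0,0,-2.5,0,0,0,4,0,0,-2.6,0,0,0,4,0,0,0,0,0,0,4]
}}

```text
t: 6.25
ee_pos: [0.5621, -0.0117, 0.149]
tool_rot: [0.001, 0.997, 0.075, 0.004]
contact_force: [1.3, -0.1, 0.8]
finger_gap: 0.0402
grasp_force: 0.0
```

```bash
python3 - <<'E'
from plan import *
st();D=rot([0,0,-1],[-1,0,0]);p,q=cur()
plan([(tp([-69,-1,185],D),D,4,4),(tp([-69,-1,125],D),D,3,4)])
E
```

```text
t 6.25 case [-157.5  -20.7  149. ] F [ 1.3 -0.1  0.8] gap 0.0402 gf 0.0 q [-0.24  0.14  1.67  0.    1.32  1.19]
tool z,y in case [-0.003 -0.008 -1.   ] [-0.999 -0.037  0.003]
to [0.533 0.074 0.146] rows 4
-0.41,-2.23,0.05,0.04,-0.11,0.53,4
-0.43,-2.23,0.05,0.04,-0.11,0.53,4
-0.45,-2.22,0.06,0.04,-0.11,0.53,4
-0.47,-2.22,0.06,0.04,-0.11,0.53,4
to [0.533 0.074 0.086] rows 3
3 x [0.0, 0.0, 2.0, 0.0, 0.0, 0.0, 4.0]
```

Emit:
{"method": "apply_moves", "body": {
  "increments": [-0.4,-2.2,0,0,0,0.5,4,-0.4,-2.2,0,0,0,0.5,4,-0.45,-2.2,0,0,0,0.5,4,-0.5,-2.3,0,0,0,0.5,4,0,0,0,0,0,0,4,0,0,2,0,0,0,4,0,0,0,0,0,0,4,0,0,0,0,0,0,4]
}}

```text
t: 7.05
ee_pos: [0.5293, 0.0741, 0.1241]
tool_rot: [-0.0, 0.998, 0.057, -0.001]
contact_force: [0.4, -0.3, -0.2]
finger_gap: 0.0398
grasp_force: 0.0
```

```bash
python3 - <<'E'
from plan import *
st();f=grab("side")
a=cv2.resize(f["pixels"][220:340,230:390,::-1],None,fx=4,fy=4,interpolation=cv2.INTER_CUBIC);cv2.imwrite("pics/h1.png",a)
D=rot([0,0,-1],[-1,0,0]);plan([(tp([-69,-1,125],D),D,2,4)])
E
```

```text
t 7.05 case [-68.6   2.3 124.1] F [ 0.4 -0.3 -0.2] gap 0.0398 gf 0.0 q [-0.09  0.1   1.77 -0.    1.28  1.37]
tool z,y in case [ 0.     0.002 -1.   ] [-1.    -0.001 -0.   ]
to [0.533 0.074 0.086] rows 2
2 x [0.13, 0.01, 1.92, 0.0, -0.0, 0.02, 4.0]
```

View pics/h1.png

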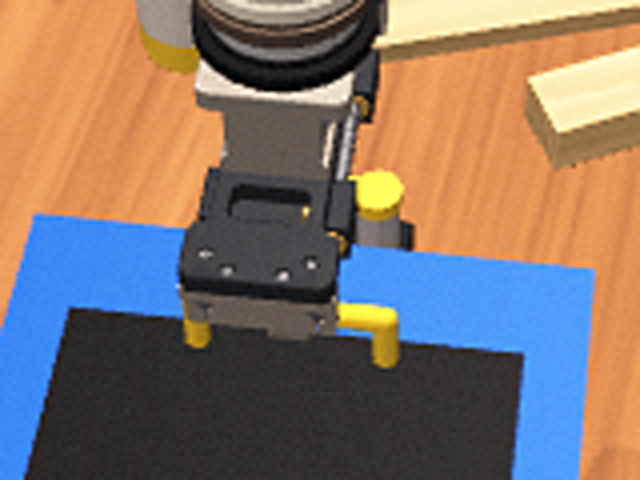

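The view shows the hand centred over the yellow bar between its legs, which run from about (197,330) to (385,345) in the crop. The latch post is clear of the lid. Descend and grip.

Emit:
{"method": "apply_moves", "body": {
  "increments": [0.2,0,1.3,0,0,0,4,0,0,1.3,0,0,0,4,0,0,1.0,0,0,0,4,0,0,0,0,0,0,4,0,0,0,0,0,0,0.6,0,0,0,0,0,0,0.6,0,0,0,0,0,0,0.6,0,0,0,0,0,0,0.6,0,0,0,0,0,0,0.6],
  "grip_force": 35
}}

```text
t: 8.0
ee_pos: [0.5319, 0.0756, 0.0893]
tool_rot: [-0.001, 0.998, 0.057, 0.001]
contact_force: [0.0, 3.7, 2.5]
finger_gap: 0.0109
grasp_force: 35.0
```

```bash
cat > arc.py <<'E'
from plan import *
def arc(a0,a1,n,tool0,tool1,g,rel=np.array([-.170,.042])):
    """follow handle; tool tilt (rad, pitch of tool with lid sense) from tool0 to tool1; grasp pt= bar"""
    def pose(a,t):
        ca,sa=np.cos(a),np.sin(a); # lid rotation: front goes up: point (-L,h)->(-L ca + h sa, L sa + h ca)
        x=rel[0]*ca+rel[1]*sa; z=-rel[0]*sa+rel[1]*ca
        M=rot([-np.sin(t),0,-np.cos(t)],[-np.cos(t),0,np.sin(t)])
        p=c2w([100+x*1000,0,102+z*1000]); return p,R.from_matrix(M)
    # grasp point is (OFF+.019)... reported TCP = grasp + (.019+OFF)*z
    pts=[pose(a0+(a1-a0)*i/n,tool0+(tool1-tool0)*i/n) for i in range(n+1)]
    full=[(p+(.019+OFF)*q.as_matrix()[:,2],q) for p,q in pts]
    for (p,q),(P,Q) in zip(full,full[1:]):
        print(",".join("%g"%x for x in np.r_[np.round(q.inv().apply(P-p)*100,2),np.round(np.rad2deg((q.inv()*Q).as_rotvec()),2),g]))
E
python3 - <<'E'
from arc import *
st();arc(0,.44,11,0,.0,.6);print();arc(0,.44,11,0,.44,.6)
E
```

```text
t 8.0 case [-67.4  -0.6  89.3] F [0.  3.7 2.5] gap 0.0109 gf 35.00083386898041 q [-0.08  0.15  1.79  0.    1.2   1.37]
tool z,y in case [ 0.001 -0.001 -1.   ] [-1.    -0.001 -0.001]
0,-0.18,-0.68,0,0,0,0.6
-0,-0.21,-0.67,0,0,0,0.6
-0,-0.24,-0.66,0,0,0,0.6
0,-0.26,-0.65,0,0,0,0.6
-0,-0.29,-0.64,0,0,0,0.6
0,-0.31,-0.63,0,0,0,0.6
-0,-0.34,-0.61,0,0,0,0.6
-0,-0.36,-0.6,0,0,0,0.6
-0,-0.39,-0.59,0,0,0,0.6
0,-0.41,-0.57,0,0,0,0.6
0,-0.43,-0.55,0,0,0,0.6

-0,0.05,-0.68,-2.29,0,-0,0.6
-0,0.05,-0.68,-2.29,0,0,0.6
-0,0.05,-0.68,-2.29,0,-0,0.6
0,0.05,-0.68,-2.29,-0,0,0.6
-0,0.05,-0.68,-2.29,0,0,0.6
0,0.05,-0.68,-2.29,0,-0,0.6
0,0.05,-0.68,-2.29,0,0,0.6
-0,0.05,-0.68,-2.29,0,0,0.6
-0,0.05,-0.68,-2.29,-0,0,0.6
0,0.05,-0.68,-2.29,0,0,0.6
0,0.05,-0.68,-2.29,0,-0,0.6
```

Emit:
{"method": "apply_moves", "body": {
  "increments": [0,0.05,-0.68,-2.3,0,0,0.6,0,0.05,-0.68,-2.3,0,0,0.6,0,0.05,-0.68,-2.3,0,0,0.6,0,0.05,-0.68,-2.3,0,0,0.6,0,0.05,-0.68,-2.3,0,0,0.6,0,0.05,-0.68,-2.3,0,0,0.6,0,0.05,-0.68,-2.3,0,0,0.6,0,0.05,-0.68,-2.3,0,0,0.6,0,0.05,-0.68,-2.3,0,0,0.6,0,0,0,0,0,0,0.6]
}}

```text
t: 9.0
ee_pos: [0.5313, 0.0814, 0.1494]
tool_rot: [0.179, 0.982, 0.057, 0.011]
contact_force: [2.2, 4.3, -1.0]
finger_gap: 0.0107
grasp_force: 35.0
```

```bash
cat >> plan.py <<'E'
def lid():
    s=r.state();p,q=cur();g=w2c(p-(.019+OFF)*q.as_matrix()[:,2]);x,z=g[0]-100,g[2]-102;print("grasp pt",g.round(1),"r",round(np.hypot(x,z),1),"lid",round(np.arctan2(z,-x)-np.arctan2(42,170),3))
E
python3 -c "
from plan import *
st();lid()"
```

```text
t 9.0 case [-61.5  -0.6 149.4] F [ 2.2  4.3 -1. ] gap 0.0107 gf 35.002872347831726 q [ 0.17  0.15  1.7  -0.37  1.32  1.72]
tool z,y in case [-0.353 -0.002 -0.936] [-0.936 -0.003  0.353]
grasp pt [-41.2  -0.5 203.2] r 173.8 lid 0.379
```

Emit:
{"method": "apply_moves", "body": {
  "increments": [0,0.05,-0.5,-1.7,0,0,0.6,0,0.05,-0.5,-1.7,0,0,0.6,0,0.03,-0.3,-0.8,0,0,0.6,0,0,0,0,0,0,0.6]
}}

```text
t: 9.4
ee_pos: [0.5308, 0.0851, 0.161]
tool_rot: [0.214, 0.975, 0.056, 0.013]
contact_force: [3.6, 6.4, -5.8]
finger_gap: 0.0108
grasp_force: 35.0
```

```bash
python3 -c "
from plan import *
st();lid()"
```

```text
t 9.4 case [-57.8  -0.5 161. ] F [ 3.6  6.4 -5.8] gap 0.0108 gf 35.00056028366089 q [ 0.21  0.17  1.68 -0.44  1.36  1.78]
tool z,y in case [-0.419 -0.001 -0.908] [-0.908 -0.002  0.419]
grasp pt [-33.7  -0.4 213.2] r 173.9 lid 0.451
```

Emit:
{"method": "apply_moves", "body": {
  "increments": [0,0,-0.3,0,0,0,0.6,0,0,-0.2,0,0,0,0.6,0,0,0,0,0,0,0.6]
}}

```text
t: 9.7
ee_pos: [0.5305, 0.0875, 0.1639]
tool_rot: [0.213, 0.975, 0.056, 0.012]
contact_force: [7.6, 6.0, -13.6]
finger_gap: 0.011
grasp_force: 35.0
```

```bash
python3 -c "
from plan import *
st();lid()"
```

```text
t 9.7 case [-55.4  -0.4 163.9] F [  7.6   6.  -13.6] gap 0.011 gf 34.99882310628891 q [ 0.22  0.17  1.68 -0.44  1.36  1.78]
tool z,y in case [-0.417 -0.001 -0.909] [-0.909 -0.002  0.417]
grasp pt [-31.4  -0.4 216.2] r 174.1 lid 0.473
```

The stop is reached (about 0.46 rad, force rising to 14 N). Back off, release and retreat.

Emit:
{"method": "apply_moves", "body": {
  "increments": [0,0,0.4,0,0,0,0.6,0,0,0,0,0,0,3.5,0,0,0,0,0,0,3.5,0,0,0,0,0,0,3.5,0,0,-2,0,0,0,3.5,0,0,-3,0,0,0,3.5,0,0,-3,0,0,0,2,0,0,0,0,0,0,0]
}}

```text
t: 10.5
ee_pos: [0.5291, 0.1189, 0.2405]
tool_rot: [0.215, 0.975, 0.055, 0.016]
contact_force: [0.8, -0.0, 1.1]
finger_gap: 0.0209
grasp_force: 0.0
```

```bash
python3 - <<'E'
from plan import *
st()
a=np.deg2rad(15);e=np.deg2rad(55)
z=[np.cos(e)*np.cos(a),np.cos(e)*np.sin(a),-np.sin(e)];T=rot(z,[np.sin(a),-np.cos(a),0])
s=plan([(tp([-200,-60,240],T),T,13,0)])
plan([(tp([-190,-125,115],T),T,5,0),(tp([-148,-119,56],T),T,4,0)],s)
# red pad check
f=grab("top");h,s_,v=hsv(f)
red=((h<6)|(h>174))&(s_>150)&(v>80);c=(cloud(f)-O)@C*1000
for n in("top","side"):
    f=grab(n);h,s_,v=hsv(f);red=((h<6)|(h>174))&(s_>150)&(v>60);c=(cloud(f)-O)@C*1000
    k=red&(abs(c[...,0]+125)<60)&(abs(c[...,1]+115)<40);print(n,k.sum(),c[k].mean(0) if k.sum() else "")
E
```

```text
t 10.5 case [-24.   -2.6 240.5] F [ 0.8 -0.   1.1] gap 0.0209 gf 0.0 q [ 0.28  0.14  1.56 -0.43  1.52  1.77]
tool z,y in case [-0.42  -0.009 -0.907] [-0.907  0.002  0.42 ]
to [ 0.598 -0.029  0.208] rows 13
0.39,0.98,0.73,3.82,3.59,-7.39,0
0.22,1.06,0.68,3.82,3.59,-7.39,0
0.04,1.12,0.61,3.82,3.59,-7.39,0
-0.15,1.15,0.53,3.82,3.59,-7.39,0
-0.33,1.15,0.44,3.82,3.59,-7.39,0
-0.5,1.13,0.34,3.82,3.59,-7.39,0
-0.66,1.07,0.23,3.82,3.59,-7.39,0
-0.8,0.99,0.12,3.82,3.59,-7.39,0
-0.93,0.88,-0,3.82,3.59,-7.39,0
-1.03,0.75,-0.12,3.82,3.59,-7.39,0
-1.11,0.6,-0.23,3.82,3.59,-7.39,0
-1.15,0.44,-0.33,3.82,3.59,-7.39,0
-1.18,0.26,-0.43,3.82,3.59,-7.39,0
to [ 0.661 -0.012  0.083] rows 5
5 x [-1.55, 1.31, 1.97, 0.0, 0.0, 0.0, 0.0]
to [0.651 0.029 0.024] rows 4
4 x [0.02, 0.13, 1.81, 0.0, 0.0, 0.0, 0.0]
top 84 [-122.67196885 -117.93088504   72.28041488]
side 0
```

Emit:
{"method": "apply_moves", "body": {
  "increments": [0.3,0.85,0.5,3.3,3.1,-6.4,0,0.2,0.9,0.5,3.3,3.1,-6.4,0,0.1,0.95,0.5,3.3,3.1,-6.4,0,-0.1,1,0.5,3.3,3.1,-6.4,0,-0.2,1,0.4,3.3,3.1,-6.4,0,-0.35,1,0.4,3.3,3.1,-6.4,0,-0.5,0.95,0.3,3.3,3.1,-6.4,0,-0.6,0.9,0.2,3.3,3.1,-6.4,0,-0.7,0.85,0.1,3.3,3.1,-6.4,0,-0.8,0.8,0,3.3,3.1,-6.4,0,-0.85,0.7,-0.1,3.3,3.1,-6.4,0,-0.9,0.6,-0.2,3.3,3.1,-6.4,0]
}}

```text
t: 11.85
ee_pos: [0.5789, -0.0015, 0.211]
tool_rot: [-0.165, 0.693, 0.687, 0.145]
contact_force: [-0.1, 0.9, 0.1]
finger_gap: 0.0004
grasp_force: 0.0
```

```bash
cat >> plan.py <<'E'
a=np.deg2rad(15);e=np.deg2rad(55)
T=rot([np.cos(e)*np.cos(a),np.cos(e)*np.sin(a),-np.sin(e)],[np.sin(a),-np.cos(a),0])
def tip():
    p,q=cur();print("true tip",w2c(p-OFF*q.as_matrix()[:,2]).round(1))
E
python3 - <<'E'
from plan import *
st();tip()
plan([(tp([-200,-70,240],T),T,4,0)])
E
```

```text
t 11.85 case [-149.3  -38.6  211. ] F [-0.1  0.9  0.1] gap 0.0004 gf 0.0 q [-0.46  0.24  1.5   0.38  1.62 -0.47]
tool z,y in case [ 0.427 -0.023 -0.904] [-0.115 -0.993 -0.029]
true tip [-165.8  -37.7  245.8]
to [ 0.608 -0.028  0.208] rows 4
-0.61,0.72,-0.24,2.35,2.32,-4.88,0
-0.66,0.66,-0.3,2.35,2.32,-4.88,0
-0.7,0.59,-0.35,2.35,2.32,-4.88,0
-0.73,0.51,-0.4,2.35,2.32,-4.88,0
```

Emit:
{"method": "apply_moves", "body": {
  "increments": [-0.6,0.7,-0.2,2.4,2.3,-4.9,0,-0.7,0.7,-0.3,2.4,2.3,-4.9,0,-0.7,0.6,-0.3,2.4,2.3,-4.9,0,-0.7,0.5,-0.4,2.4,2.3,-4.9,0,0,0,0,0,0,0,0]
}}

```text
t: 12.35
ee_pos: [0.6083, -0.0275, 0.205]
tool_rot: [-0.25, 0.539, 0.787, 0.167]
contact_force: [-0.1, 0.3, -0.5]
finger_gap: 0.0004
grasp_force: 0.0
```

```bash
python3 - <<'E'
from plan import *
st();tip()
s=plan([(tp([-195,-125,120],T),T,5,0),(tp([-148,-120,57],T),T,4,0)])
f=grab("side");cv2.imwrite("pics/c1.png",f["pixels"][150:420,120:480,::-1].repeat(2,0).repeat(2,1))
E
```

```text
t 12.35 case [-178.4  -64.9  205. ] F [-0.1  0.3 -0.5] gap 0.0004 gf 0.0 q [-0.48  0.56  1.17  0.4   1.88 -0.81]
tool z,y in case [ 0.553  0.152 -0.819] [ 0.257 -0.966 -0.006]
true tip [-199.7  -70.8  236.6]
to [ 0.662 -0.017  0.088] rows 5
5 x [-1.49, 1.09, 1.8, -0.05, 0.0, -0.06, 0.0]
to [0.652 0.029 0.025] rows 4
4 x [0.05, 0.18, 1.96, 0.0, 0.0, 0.0, 0.0]
```

View pics/c1.png

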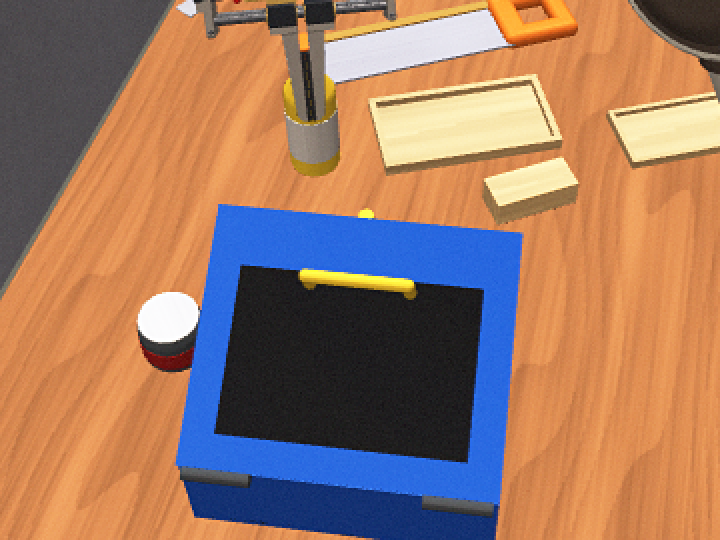

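The lid stands ajar, with the finger tips at about px (275,209). The bottle is behind them in the line of sight, and the latch is clear. I'll check the tip projection, then descend.

```bash
cat >> plan.py <<'E'
def px(f,p):
    M=np.linalg.inv(np.array(f["world_from_camera"]));c=M@np.r_[c2w(p),1];return (c[:2]/c[2]*f["fx"]+[f["cx"],f["cy"]]).round(1)
E
python3 - <<'E'
from plan import *
f=grab("side");p,q=cur();zt=q.as_matrix()[:,2]
print(px(f,w2c(p-OFF*zt)),px(f,w2c(p+[0,0,OFF])),px(f,w2c(p)))
W=(cloud(f)-O)@C*1000
for v in range(196,214,3): print(v,W[v,272].round(0),W[v,277].round(0))
b=cloud(f)[200:235,265:288];t=grab("top");Wt=(cloud(t)-O)@C*1000
print(px(t,[-373,-124,190]))
E
```

```text
[275.7 208.2] [276.4 214. ] [277.8 227.9]
196 [-203.  -77.  267.] [-207.  -68.  264.]
199 [-203.  -77.  259.] [-201.  -67.  262.]
202 [-198.  -76.  256.] [-200.  -67.  255.]
205 [-196.  -76.  250.] [-199.  -68.  248.]
208 [-190.  -76.  248.] [-193.  -67.  247.]
211 [-329. -113.   93.] [-332. -102.   91.]
[359.1 160.9]
```

Emit:
{"method": "apply_moves", "body": {
  "increments": [-1.5,1.1,1.8,0,0,0,0,-1.5,1.1,1.8,0,0,0,0,-1.5,1.1,1.8,0,0,0,0,-1.5,1.1,1.8,0,0,0,0,-1.5,1.1,1.8,0,0,0,0,0,0,0,0,0,0,0]
}}

```text
t: 13.1
ee_pos: [0.6618, -0.0144, 0.09]
tool_rot: [-0.249, 0.538, 0.788, 0.167]
contact_force: [0.1, 0.3, -0.7]
finger_gap: 0.0006
grasp_force: 0.0
```

```bash
python3 - <<'E'
from plan import *
st();tip()
s=plan([(tp([-148,-120,57],T),T,4,0)])
E
```

```text
t 13.1 case [-171.4 -119.5   90. ] F [ 0.1  0.3 -0.7] gap 0.0006 gf 0.0 q [-0.43  0.78  1.07  0.41  1.75 -0.82]
tool z,y in case [ 0.551  0.152 -0.82 ] [ 0.259 -0.966 -0.005]
true tip [-192.6 -125.4  121.6]
to [0.652 0.029 0.025] rows 4
4 x [-0.01, 0.17, 1.96, -0.06, 0.03, -0.05, 0.0]
```

Emit:
{"method": "apply_moves", "body": {
  "increments": [0,0.17,1.96,0,0,0,0,0,0.17,1.96,0,0,0,0,0,0.17,1.96,0,0,0,0,0,0.17,1.96,0,0,0,0,0,0,0,0,0,0,0]
}}

```text
t: 13.6
ee_pos: [0.6516, 0.0298, 0.0282]
tool_rot: [-0.248, 0.537, 0.789, 0.167]
contact_force: [-1.0, 0.6, -0.6]
finger_gap: 0.0004
grasp_force: 0.0
```

```bash
python3 - <<'E'
from plan import *
st();tip()
p,q=cur();print("1cm case x in tool:",q.inv().apply(C[:,0]).round(3))
s=plan([(tp([-138,-120,57],T),T,3,0)])
E
```

```text
t 13.6 case [-126.4 -114.4   28.2] F [-1.   0.6 -0.6] gap 0.0004 gf 0.0 q [-0.38  0.8   1.17  0.43  1.62 -0.83]
tool z,y in case [ 0.551  0.151 -0.821] [ 0.26  -0.966 -0.004]
true tip [-147.6 -120.2   59.8]
1cm case x in tool: [0.793 0.26  0.551]
to [0.65  0.039 0.025] rows 3
3 x [0.21, 0.08, 0.25, -0.07, 0.06, -0.02, 0.0]
```

Emit:
{"method": "apply_moves", "body": {
  "increments": [0.32,0.1,0.22,0,0,0,0,0.32,0.1,0.22,0,0,0,0,0.32,0.1,0.22,0,0,0,0,0.32,0.1,0.22,0,0,0,0,0.32,0.1,0.22,0,0,0,0,0,0,0,0,0,0,0]
}}

```text
t: 14.2
ee_pos: [0.652, 0.0477, 0.0291]
tool_rot: [-0.246, 0.538, 0.789, 0.168]
contact_force: [0.7, -3.1, 1.6]
finger_gap: 0.0004
grasp_force: 1.4
```

```bash
python3 - <<'E'
from plan import *
st();tip()
E
```

```text
t 14.2 case [-108.5 -116.7   29.1] F [ 0.7 -3.1  1.6] gap 0.0004 gf 1.4067698613507673 q [-0.36  0.78  1.19  0.44  1.6  -0.82]
tool z,y in case [ 0.549  0.147 -0.823] [ 0.259 -0.966  0.   ]
true tip [-129.7 -122.4   60.8]
```

Contact at about 4 N. Continue until the end stop.

Emit:
{"method": "apply_moves", "body": {
  "increments": [0.24,0.08,0.17,0,0,0,0,0.24,0.08,0.17,0,0,0,0,0.24,0.08,0.17,0,0,0,0,0.24,0.08,0.17,0,0,0,0,0,0,0,0,0,0,0]
}}

```text
t: 14.7
ee_pos: [0.6503, 0.0593, 0.0283]
tool_rot: [-0.246, 0.538, 0.789, 0.167]
contact_force: [1.9, -6.2, 2.9]
finger_gap: 0.0003
grasp_force: 3.3
```

```bash
python3 - <<'E'
from plan import *
st();tip()
E
```

```text
t 14.7 case [ -96.9 -116.4   28.3] F [ 1.9 -6.2  2.9] gap 0.0003 gf 3.2724568352568895 q [-0.34  0.77  1.2   0.44  1.59 -0.8 ]
tool z,y in case [ 0.548  0.148 -0.823] [ 0.259 -0.966 -0.001]
true tip [-117.9 -122.1   60. ]
```

Emit:
{"method": "apply_moves", "body": {
  "increments": [0.24,0.08,0.17,0,0,0,0,0.16,0.05,0.11,0,0,0,0,0,0,0,0,0,0,0]
}}

```text
t: 15.0
ee_pos: [0.6505, 0.0598, 0.0283]
tool_rot: [-0.243, 0.539, 0.789, 0.165]
contact_force: [0.2, -19.1, 4.8]
finger_gap: 0.0
grasp_force: 9.5
```

```bash
python3 - <<'E'
from plan import *
st();tip()
E
```

```text
t 15.0 case [ -96.4 -116.6   28.3] F [  0.2 -19.1   4.8] gap 0.0 gf 9.54023753569345 q [-0.34  0.77  1.21  0.44  1.58 -0.8 ]
tool z,y in case [ 0.542  0.146 -0.827] [ 0.258 -0.966 -0.002]
true tip [-117.3 -122.2   60.2]
```

The catch is fully in: hard stop at 19 N. Withdraw and plan the hook under the lid's edge.

```bash
cat >> plan.py <<'E'
zz=np.array([np.cos(e),0,-np.sin(e)]);pp=np.array([np.sin(e),0,np.cos(e)]);T0=rot(zz,[0,-1,0])
def hook(f,y=-3,over=0): return np.array([100-235*np.cos(f),y,102+235*np.sin(f)])-(10-over)*pp+50*zz
E
python3 - <<'E'
from plan import *
p,q=cur()
print("retreat dir -x 1cm tool:",-q.inv().apply(C[:,0]).round(3))
s=(p-C[:,0]*.025,q)
s=plan([(s[0]-.09*q.as_matrix()[:,2],None,4,0),(tp([-200,-40,185],T0),T0,4,0),(tp(hook(.45,over=-10),T0),T0,5,0)],s)
for i in np.linspace(.45,1.68,5): print(i.round(2),hook(i).round(0))
E
```

```text
retreat dir -x 1cm tool: [-0.8   -0.258 -0.542]
to [ 0.672 -0.012  0.103] rows 4
4 x [0.0, -0.0, -2.25, 0.0, 0.0, 0.0, 0.0]
to [ 0.584 -0.03   0.153] rows 4
1.03,-2.22,-0.82,-2.14,0.21,3.06,0
0.92,-2.24,-0.9,-2.14,0.21,3.06,0
0.8,-2.25,-0.99,-2.14,0.21,3.06,0
0.68,-2.25,-1.07,-2.14,0.21,3.06,0
to [0.535 0.066 0.12 ] rows 5
5 x [1.27, -0.74, 1.7, 0.0, 0.0, 0.0, 0.0]
0.45 [-91.  -3. 158.]
0.76 [-50.  -3. 217.]
1.06 [  7.  -3. 261.]
1.37 [ 74.  -3. 286.]
1.68 [146.  -3. 289.]
```

Emit:
{"method": "apply_moves", "body": {
  "increments": [-0.8,-0.26,-0.55,0,0,0,0,-0.8,-0.26,-0.55,0,0,0,0,-0.5,-0.1,-0.3,0,0,0,0,0,0,-2.5,0,0,0,0,0,0,-2.5,0,0,0,0,0,0,-2.5,0,0,0,0,0,0,-2,0,0,0,0,0,0,0,0,0,0,0]
}}

```text
t: 15.8
ee_pos: [0.6744, -0.0123, 0.108]
tool_rot: [-0.245, 0.538, 0.789, 0.168]
contact_force: [-0.3, 0.0, 1.0]
finger_gap: 0.0004
grasp_force: 0.0
```

```bash
python3 - <<'E'
from plan import *
st();tip()
s=plan([(tp([-200,-40,190],T0),T0,4,0)]); s=plan([(tp(hook(.45,over=-12),T0),T0,5,0)],s)
# red pad, lid edge
f=grab("top");h,s_,v=hsv(f);red=((h<6)|(h>174))&(s_>150)&(v>60);c=(cloud(f)-O)@C*1000
k=red&(abs(c[...,0]+125)<60)&(abs(c[...,1]+115)<40);print("red",k.sum(),np.nanmedian(c[k],0) if k.sum() else "")
E
```

```text
t 15.8 case [-170.7 -132.2  108. ] F [-0.3  0.   1. ] gap 0.0004 gf 0.0 q [-0.42  0.78  1.02  0.42  1.77 -0.8 ]
tool z,y in case [ 0.548  0.145 -0.824] [ 0.258 -0.966  0.002]
true tip [-191.8 -137.8  139.7]
to [ 0.584 -0.03   0.158] rows 4
1.06,-2.27,-0.81,-2.11,0.11,3.09,0
0.94,-2.29,-0.89,-2.11,0.11,3.09,0
0.82,-2.31,-0.97,-2.11,0.11,3.09,0
0.7,-2.31,-1.05,-2.11,0.11,3.09,0
to [0.536 0.064 0.119] rows 5
5 x [1.17, -0.74, 1.78, 0.0, 0.0, 0.0, 0.0]
red 81 [-105.61333079 -116.28511221   79.13072304]
```

The red pad moved about 17 mm in, as intended. Going to the hook position.

Emit:
{"method": "apply_moves", "body": {
  "increments": [1.1,-2.3,-0.8,-2.1,0,3.1,0,0.9,-2.3,-0.9,-2.1,0,3.1,0,0.8,-2.3,-1,-2.1,0,3.1,0,0.7,-2.3,-1,-2.1,0,3.1,0,1.2,-0.7,1.8,0,0,0,0,1.2,-0.7,1.8,0,0,0,0,1.2,-0.7,1.8,0,0,0,0,0,0,0,0,0,0,0]
}}

```text
t: 16.65
ee_pos: [0.5508, 0.0326, 0.13]
tool_rot: [-0.227, 0.635, 0.712, 0.196]
contact_force: [0.3, -0.4, -0.4]
finger_gap: 0.0004
grasp_force: 0.0
```

```bash
python3 - <<'E'
from plan import *
st();tip()
s=plan([(tp(hook(.45,over=-12),T0),T0,2,0)])
fs=np.linspace(.45,1.68,31)
for a,b in zip(fs[:-1:3],fs[3::3]): plan([(tp(hook(b,over=6),T0),T0,3,0)],(tp(hook(a,over=6),T0),R.from_matrix(T0)))
E
```

```text
t 16.65 case [-112.2  -14.5  130. ] F [ 0.3 -0.4 -0.4] gap 0.0004 gf 0.0 q [-0.49  0.33  1.62  0.48  1.57 -0.7 ]
tool z,y in case [ 0.572  0.01  -0.82 ] [ 0.003 -1.    -0.009]
true tip [-134.3  -14.8  161.6]
to [0.536 0.064 0.119] rows 2
2 x [1.05, -0.56, 1.41, -0.27, 0.05, -0.07, 0.0]
to [0.532 0.093 0.155] rows 3
3 x [0.87, 0.0, -0.42, 0.0, 0.0, 0.0, 0.0]
to [0.53  0.11  0.178] rows 3
3 x [0.91, 0.0, -0.31, 0.0, 0.0, 0.0, 0.0]
to [0.528 0.13  0.199] rows 3
3 x [0.94, -0.0, -0.19, 0.0, 0.0, 0.0, 0.0]
to [0.526 0.152 0.217] rows 3
3 x [0.96, -0.0, -0.08, 0.0, 0.0, 0.0, 0.0]
to [0.523 0.176 0.233] rows 3
3 x [0.96, 0.0, 0.04, 0.0, 0.0, 0.0, 0.0]
to [0.52  0.202 0.245] rows 3
3 x [0.95, 0.0, 0.16, 0.0, 0.0, 0.0, 0.0]
to [0.517 0.229 0.254] rows 3
3 x [0.92, 0.0, 0.27, 0.0, 0.0, 0.0, 0.0]
to [0.514 0.258 0.26 ] rows 3
3 x [0.88, -0.0, 0.39, 0.0, 0.0, 0.0, 0.0]
to [0.511 0.286 0.262] rows 3
3 x [0.83, -0.0, 0.49, 0.0, 0.0, 0.0, 0.0]
to [0.507 0.315 0.261] rows 3
3 x [0.76, -0.0, 0.59, 0.0, 0.0, 0.0, 0.0]
```

Emit:
{"method": "apply_moves", "body": {
  "increments": [1,-0.5,1.4,0,0,0,0,1.1,-0.5,1.4,0,0,0,0,0.6,0,0,0,0,0,0,0.6,0,0,0,0,0,0,0.6,0,0,0,0,0,0,0.87,0,-0.42,0,0,0,0,0.87,0,-0.42,0,0,0,0,0.87,0,-0.42,0,0,0,0,0,0,0,0,0,0,0]
}}

```text
t: 17.55
ee_pos: [0.5384, 0.0886, 0.1582]
tool_rot: [-0.222, 0.636, 0.712, 0.197]
contact_force: [0.1, -0.7, 1.0]
finger_gap: 0.0002
grasp_force: 0.3
```

```bash
cat >> plan.py <<'E'
def blidang():
    f=grab("side");h,s,v=hsv(f);c=(cloud(f)-O)@C*1000
    k=(abs(c[...,1])<130)&(c[...,2]>105)&(((h>100)&(h<130)&(s>120))|((v<60)))&(c[...,0]>-140)&(c[...,0]<220)
    k&=abs(c[...,1])>60
    p=c[k];vx=cv2.fitLine(p[:,[0,2]].astype(np.float32),cv2.DIST_HUBER,0,.01,.01).ravel();print("lid ang from side",round(float(np.arctan2(abs(vx[1]),-vx[0]*np.sign(vx[1]))),3),len(p))
E
python3 - <<'E'
from plan import *
st();tip();blidang()
E
```

```text
t 17.55 case [-55.2  -8.5 158.2] F [ 0.1 -0.7  1. ] gap 0.0002 gf 0.3210604435298592 q [-0.41  0.23  1.68  0.51  1.56 -0.62]
tool z,y in case [ 0.567  0.001 -0.824] [ 0.    -1.    -0.001]
true tip [-77.   -8.6 190. ]
lid ang from side 0.585 11281
```

The lid follows: 0.585 rad, past the catch. Continue the arc.

Emit:
{"method": "apply_moves", "body": {
  "increments": [0.91,0,-0.31,0,0,0,0,0.91,0,-0.31,0,0,0,0,0.91,0,-0.31,0,0,0,0,0.94,0,-0.19,0,0,0,0,0.94,0,-0.19,0,0,0,0,0.94,0,-0.19,0,0,0,0,0.96,0,-0.08,0,0,0,0,0.96,0,-0.08,0,0,0,0,0.96,0,-0.08,0,0,0,0]
}}

```text
t: 18.5
ee_pos: [0.5309, 0.1494, 0.2196]
tool_rot: [-0.223, 0.636, 0.712, 0.197]
contact_force: [2.1, -1.7, -3.3]
finger_gap: 0.0004
grasp_force: 1.8
```

```bash
python3 - <<'E'
from plan import *
st();tip();blidang()
E
```

```text
t 18.5 case [  6.   -7.8 219.6] F [ 2.1 -1.7 -3.3] gap 0.0004 gf 1.798207238316536 q [-0.31  0.13  1.67  0.54  1.61 -0.48]
tool z,y in case [ 0.569  0.003 -0.822] [ 0.    -1.    -0.004]
true tip [-15.9  -8.  251.2]
lid ang from side 0.954 11716
```

Emit:
{"method": "apply_moves", "body": {
  "increments": [0.96,0,0.04,0,0,0,0,0.96,0,0.04,0,0,0,0,0.96,0,0.04,0,0,0,0,0.95,0,0.16,0,0,0,0,0.95,0,0.16,0,0,0,0,0.95,0,0.16,0,0,0,0,0.92,0,0.27,0,0,0,0,0.92,0,0.27,0,0,0,0,0.92,0,0.27,0,0,0,0]
}}

```text
t: 19.45
ee_pos: [0.522, 0.2269, 0.2562]
tool_rot: [-0.223, 0.636, 0.712, 0.197]
contact_force: [0.9, -3.1, -2.2]
finger_gap: 0.0007
grasp_force: 1.8
```

Emit:
{"method": "apply_moves", "body": {
  "increments": [0.88,0,0.39,0,0,0,0,0.88,0,0.39,0,0,0,0,0.88,0,0.39,0,0,0,0,0.83,0,0.49,0,0,0,0,0.83,0,0.49,0,0,0,0,0.83,0,0.49,0,0,0,0,0,0,0,0,0,0,0]
}}

```text
t: 20.15
ee_pos: [0.5154, 0.2847, 0.2641]
tool_rot: [-0.224, 0.635, 0.712, 0.198]
contact_force: [-0.4, -0.2, 0.1]
finger_gap: 0.0003
grasp_force: 0.0
```

```bash
python3 - <<'E'
from plan import *
st();tip();blidang()
E
```

```text
t 20.15 case [142.3  -7.6 264.1] F [-0.4 -0.2  0.1] gap 0.0003 gf 1.979404706808907e-07 q [-0.07  0.07  1.65  0.59  1.56 -0.24]
tool z,y in case [ 0.57   0.004 -0.821] [ 0.002 -1.    -0.003]
true tip [120.3  -7.8 295.7]
lid ang from side 1.682 6282
```

The lid leans back at about 1.68 rad. Retreat to a clear spot and look into the case.

```bash
python3 - <<'E'
from plan import *
D=rot([0,0,-1],[-1,0,0])
s=plan([(tp([-10,-8,330],T0),T0,3,5)]); s=plan([(tp([-230,40,260],D),D,15,6.5)],s)
E
```

```text
to [0.53  0.155 0.298] rows 3
3 x [-2.9, -0.0, -3.41, -0.07, 0.08, -0.01, 5.0]
to [ 0.51  -0.091  0.222] rows 15
-1.62,-0.32,-0.51,-1.83,-1.83,5.8,6.5
-1.65,-0.14,-0.46,-1.83,-1.83,5.8,6.5
-1.67,0.04,-0.41,-1.83,-1.83,5.8,6.5
-1.67,0.22,-0.35,-1.83,-1.83,5.8,6.5
-1.65,0.4,-0.29,-1.83,-1.83,5.8,6.5
-1.61,0.58,-0.22,-1.83,-1.83,5.8,6.5
-1.55,0.74,-0.15,-1.83,-1.83,5.8,6.5
-1.47,0.9,-0.07,-1.83,-1.83,5.8,6.5
-1.37,1.04,0,-1.83,-1.83,5.8,6.5
-1.26,1.18,0.08,-1.83,-1.83,5.8,6.5
-1.13,1.29,0.16,-1.83,-1.83,5.8,6.5
-0.99,1.39,0.23,-1.83,-1.83,5.8,6.5
-0.83,1.48,0.31,-1.83,-1.83,5.8,6.5
-0.67,1.54,0.38,-1.83,-1.83,5.8,6.5
-0.5,1.59,0.45,-1.83,-1.83,5.8,6.5
```

Emit:
{"method": "apply_moves", "body": {
  "increments": [-2.9,0,-3.4,0,0,0,5,-2.9,0,-3.4,0,0,0,5,-2.9,0,-3.4,0,0,0,5,-1.6,-0.3,-0.5,-1.8,-1.8,5.8,6.5,-1.7,-0.1,-0.5,-1.8,-1.8,5.8,6.5,-1.7,0,-0.4,-1.8,-1.8,5.8,6.5,-1.7,0.2,-0.4,-1.8,-1.8,5.8,6.5,-1.7,0.4,-0.3,-1.8,-1.8,5.8,6.5,-1.6,0.6,-0.2,-1.8,-1.8,5.8,6.5,-1.6,0.7,-0.2,-1.8,-1.8,5.8,6.5,-1.5,0.9,-0.1,-1.8,-1.8,5.8,6.5,-1.4,1,0,-1.8,-1.8,5.8,6.5]
}}

```text
t: 21.4
ee_pos: [0.5168, 0.0042, 0.2531]
tool_rot: [-0.1, 0.928, 0.349, 0.086]
contact_force: [0.1, 0.4, 0.1]
finger_gap: 0.065
grasp_force: 0.0
```

Emit:
{"method": "apply_moves", "body": {
  "increments": [-1.3,1.2,0.1,-1.8,-1.8,5.8,6.5,-1.1,1.3,0.2,-1.8,-1.8,5.8,6.5,-1,1.4,0.2,-1.8,-1.8,5.8,6.5,-0.8,1.5,0.3,-1.8,-1.8,5.8,6.5,-0.7,1.5,0.4,-1.8,-1.8,5.8,6.5,-0.5,1.6,0.4,-1.8,-1.8,5.8,6.5,0,0,0,0,0,0,6.5]
}}

```text
t: 22.1
ee_pos: [0.5085, -0.0941, 0.2213]
tool_rot: [-0.002, 0.998, 0.056, -0.002]
contact_force: [0.2, 0.0, -0.5]
finger_gap: 0.0649
grasp_force: 0.0
```

```bash
python3 - <<'E'
from plan import *
st();tip();blidang()
f=grab("top");g=grab("side")
a=cv2.resize(f["pixels"][150:330,110:310,::-1],None,fx=2,fy=2,interpolation=cv2.INTER_CUBIC);b=cv2.resize(g["pixels"][180:420,150:410,::-1],None,fx=1.5,fy=1.5)
cv2.imwrite("pics/p1.png",np.hstack([a,b]))
E
```

```text
t 22.1 case [-233.4   41.7  221.3] F [ 0.2  0.  -0.5] gap 0.0649 gf 0.0 q [-0.42 -0.02  1.69  0.    1.47  1.04]
tool z,y in case [ 0.005  0.004 -1.   ] [-1.    -0.    -0.005]
true tip [-233.6   41.6  259.8]
lid ang from side 1.692 5438
```

View pics/p1.png

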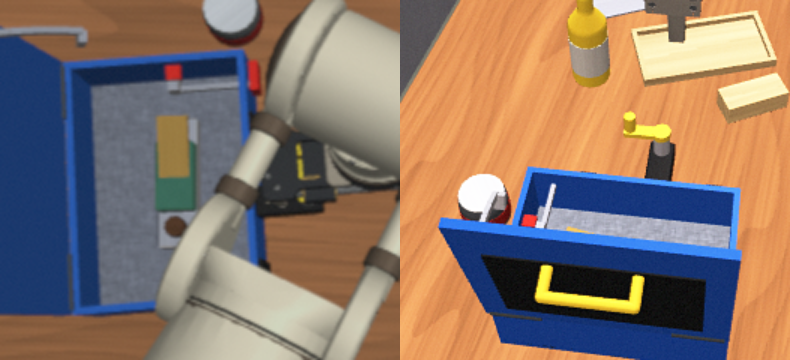

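The top view shows the plane in the case: brass and green body at about px (197,231), its wooden knob at (198,263), towards the robot. The lid leans back and stays open.

```bash
python3 - <<'E'
from plan import *
f=grab("top");h,s,v=hsv(f);W=(cloud(f)-O)@C*1000
g=(h>60)&(h<95)&(s>80); br=(h>12)&(h<28)&(s>100)&(v>110)
win=(180,200,212,262)
for n,m,z in(("green",g,.064),("brass",br,.072),("both",g|br,.064)):
    c,sz,a,b,M=blob(f,m,win,z,n); print(n,"case c",w2c([c[0]/1000,c[1]/1000,0]).round(1),"corners",[w2c([x/1000,y/1000,0])[:2].round(0).tolist() for x,y in b], "z",np.nanpercentile(W[M][:,2],[5,50,95]).round(0))
k=(h<20)&(s>90)&(v<140);blob(f,k,(188,250,210,275),.066,"knob")
c,sz,a,b,M=blob(f,k,(188,250,210,275),.066,"knob");print(w2c([c[0]/1000,c[1]/1000,0]))
steel=(s<40)&(v>120)
for (u,w) in ((190,255),(192,272),(205,262),(207,215)): print(u,w,h[w,u],s[w,u],v[w,u],W[w,u].round(0))
st()
E
```

```text
green 335 c [533.2 134.6] s [73.5 40.5] a 3.29 zmed 0.0633 px (np.int64(189), np.int64(223), np.int64(207), np.int64(255))
green case c [-8.9 -8.5  0. ] corners [[13.0, 27.0], [-27.0, 29.0], [-31.0, -44.0], [9.0, -46.0]] z [59. 63. 66.]
brass 444 c [567.  137.2] s [69.2 31.5] a 3.56 zmed 0.0705 px (np.int64(190), np.int64(209), np.int64(204), np.int64(239))
brass case c [-10.1 -42.3   0. ] corners [[7.0, -9.0], [-24.0, -7.0], [-28.0, -76.0], [4.0, -78.0]] z [63. 70. 78.]
both 779 c [549.9 135.6] s [106.9  40.5] a 3.29 zmed 0.0661 px (np.int64(189), np.int64(209), np.int64(207), np.int64(255))
both case c [ -9.8 -25.2   0. ] corners [[13.0, 27.0], [-27.0, 29.0], [-33.0, -77.0], [7.0, -80.0]] z [60. 66. 78.]
knob 63 c [476.6 130.8] s [18.3 17.9] a 3.37 zmed 0.065 px (np.int64(194), np.int64(260), np.int64(202), np.int64(268))
knob 63 c [476.6 130.8] s [18.3 17.9] a 3.37 zmed 0.065 px (np.int64(194), np.int64(260), np.int64(202), np.int64(268))
[-6.28782222 48.25247924  0.        ]
190 255 83 50 82 [11. 26. 63.]
192 272 112 18 153 [12. 63. 44.]
205 262 25 30 162 [-125.  116.  632.]
207 215 111 21 159 [-29. -67.  43.]
t 22.3 case [-232.9   41.6  222.3] F [-0.7 -0.3  0.3] gap 0.0651 gf 0.0 q [-0.42 -0.02  1.69  0.    1.47  1.04]
tool z,y in case [ 0.004  0.002 -1.   ] [-1.    -0.003 -0.004]
```

```bash
python3 - <<'E'
from plan import *
p,q=cur();tp0=w2c(p-OFF*q.as_matrix()[:,2])
for n in("top","side"):
    f=grab(n);c=(cloud(f)-O)@C*1000-tp0
    k=(c[...,0]>-400)&(c[...,0]<250)&(c[...,1]>-150)&(c[...,1]<400)&(c[...,2]>60)
    if n=="side": k&=~((c[...,0]>215))
    d=c[k]
    for lo,hi in((60,120),(120,180),(180,240),(240,310),(310,380),(380,450),(450,600)):
        m=(d[:,2]>lo)&(d[:,2]<hi)
        if m.sum()>20: print(n,lo,hi,m.sum(),"dx",np.percentile(d[m,0],[1,99]).round(0),"dy",np.percentile(d[m,1],[1,99]).round(0))
D=rot([0,0,-1],[-1,0,0])
ang=np.deg2rad(273.3);G=rot([0,0,-1],[np.cos(ang),np.sin(ang),0],True)@np.eye(3)
s=plan([(tp([-9.5,-12,200],G),G,6,6.5)]);plan([(tp([-9.5,-12,30],G),G,5,6.5)],s)
E
```

```text
top 60 120 449 dx [-86.  84.] dy [-18.  31.]
top 120 180 1107 dx [-95.  92.] dy [-22.  30.]
top 180 240 243 dx [-15.  34.] dy [11. 37.]
top 240 310 131 dx [-18.  97.] dy [ 20. 152.]
top 310 380 14596 dx [-61. 141.] dy [-48. 243.]
top 380 450 15632 dx [ 66. 205.] dy [127. 285.]
side 60 120 671 dx [-79. 213.] dy [-32. 398.]
side 120 180 1678 dx [12. 96.] dy [-30.  30.]
side 180 240 1462 dx [-3. 38.] dy [-36.  36.]
side 240 310 1869 dx [-23. 128.] dy [-57. 134.]
side 310 380 13581 dx [-26. 211.] dy [-55. 272.]
side 380 450 9313 dx [ 78. 214.] dy [126. 324.]
to [0.537 0.134 0.162] rows 6
0.9,-3.72,1.02,-0.04,0.03,0.54,6.5
0.87,-3.73,1.02,-0.04,0.03,0.54,6.5
0.83,-3.74,1.02,-0.04,0.03,0.54,6.5
0.8,-3.75,1.02,-0.04,0.03,0.54,6.5
0.76,-3.76,1.02,-0.04,0.03,0.54,6.5
0.72,-3.76,1.01,-0.04,0.03,0.54,6.5
to [ 0.537  0.134 -0.008] rows 5
5 x [0.0, 0.0, 3.4, 0.0, 0.0, 0.0, 6.5]
```

Emit:
{"method": "apply_moves", "body": {
  "increments": [0.9,-3.7,1,0,0,0.5,6.5,0.9,-3.7,1,0,0,0.5,6.5,0.8,-3.8,1,0,0,0.5,6.5,0.8,-3.8,1,0,0,0.6,6.5,0.8,-3.8,1,0,0,0.6,6.5,0.7,-3.8,1,0,0,0.5,6.5,0,0,0,0,0,0,6.5,0,0,0,0,0,0,6.5]
}}

```text
t: 23.2
ee_pos: [0.5363, 0.1361, 0.1623]
tool_rot: [-0.001, 1.0, 0.03, -0.002]
contact_force: [0.5, 0.8, 0.2]
finger_gap: 0.065
grasp_force: 0.0
```

```bash
python3 - <<'E'
from plan import *
st();tip();p,q=cur();tp0=w2c(p-OFF*q.as_matrix()[:,2])
ang=np.deg2rad(273.3);G=rot([0,0,-1],[np.cos(ang),np.sin(ang),0],True)
plan([(tp([-9.5,-12,30],G),G,6,6.5)])
for n in("top","side"):
    f=grab(n);c=(cloud(f)-O)@C*1000-tp0;h,s,v=hsv(f)
    k=(c[...,0]>-200)&(c[...,0]<250)&(c[...,1]>-150)&(c[...,1]<150)&(c[...,2]>60)&~((h>100)&(h<130)&(s>110))
    d=c[k]
    for lo,hi in((120,180),(180,240),(240,310),(310,380),(380,450)):
        m=(d[:,2]>lo)&(d[:,2]<hi)
        if m.sum()>20: print(n,lo,hi,m.sum(),"dx",np.percentile(d[m,0],[1,99]).round(0),"dy",np.percentile(d[m,1],[1,99]).round(0))
E
```

```text
t 23.2 case [ -7.7 -11.7 162.3] F [0.5 0.8 0.2] gap 0.065 gf 0.0 q [0.03 0.12 1.67 0.   1.36 1.54]
tool z,y in case [ 0.003  0.004 -1.   ] [-0.999  0.053 -0.003]
true tip [ -7.9 -11.8 200.8]
to [ 0.537  0.134 -0.008] rows 6
6 x [0.02, 0.04, 2.85, -0.03, 0.04, 0.02, 6.5]
top 120 180 1409 dx [-96. 145.] dy [-117.   34.]
top 180 240 221 dx [-39.  23.] dy [-7. 36.]
top 240 310 201 dx [-68.  23.] dy [-1. 40.]
top 310 380 8740 dx [-68.  58.] dy [-39. 144.]
top 380 450 2913 dx [-47.  65.] dy [104. 150.]
side 120 180 2184 dx [-86.  95.] dy [-35.  33.]
side 180 240 1457 dx [-6. 37.] dy [-35.  36.]
side 240 310 1103 dx [-5. 66.] dy [-42.  34.]
side 310 380 9795 dx [-52.  69.] dy [-42. 147.]
side 380 450 2218 dx [-44.  68.] dy [102. 150.]
```

The arm clears the lid. Descend.

Emit:
{"method": "apply_moves", "body": {
  "increments": [0,0.1,2.8,0,0,0,6.5,0,0.1,2.8,0,0,0,6.5,0,0,2.8,0,0,0,6.5,0,0,2.8,0,0,0,6.5,0,0,2.4,0,0,0,6.5,0,0,1.7,0,0,0,6.5,0,0,1.3,0,0,0,6.5,0,0,0.5,0,0,0,6.5,0,0,0,0,0,0,6.5]
}}

```text
t: 24.2
ee_pos: [0.5361, 0.1335, -0.0086]
tool_rot: [-0.002, 1.0, 0.028, -0.002]
contact_force: [-0.3, -0.4, -0.0]
finger_gap: 0.065
grasp_force: 0.0
```

```bash
python3 - <<'E'
from plan import *
st();tip()
E
```

```text
t 24.2 case [-10.3 -11.2  -8.6] F [-0.3 -0.4 -0. ] gap 0.065 gf 0.0 q [0.02 0.32 1.8  0.   1.02 1.54]
tool z,y in case [ 0.003  0.004 -1.   ] [-0.998  0.056 -0.003]
true tip [-10.4 -11.3  29.9]
```

Grip with 45 N and lift a little.

Emit:
{"method": "apply_moves", "body": {
  "increments": [0,0,0,0,0,0,3.8,0,0,0,0,0,0,3.8,0,0,0,0,0,0,3.8,0,0,0,0,0,0,3.8,0,0,-0.5,0,0,0,3.8,0,0,-1,0,0,0,3.8,0,0,-1.5,0,0,0,3.8,0,0,-2,0,0,0,3.8,0,0,0,0,0,0,3.8,0,0,0,0,0,0,3.8],
  "grip_force": 45
}}

```text
t: 25.2
ee_pos: [0.5366, 0.1338, 0.042]
tool_rot: [-0.001, 1.0, 0.029, -0.001]
contact_force: [-0.7, -0.3, -5.0]
finger_gap: 0.0436
grasp_force: 45.0
```

```bash
python3 - <<'E'
from plan import *
st();tip();s=r.state();print(s["moment"])
E
```

```text
t 25.2 case [-10.1 -11.8  42. ] F [-0.7 -0.3 -5. ] gap 0.0436 gf 44.96229149401188 q [0.02 0.25 1.78 0.   1.12 1.54]
tool z,y in case [ 0.003  0.002 -1.   ] [-0.998  0.055 -0.003]
true tip [-10.2 -11.9  80.5]
[-0.00591096  0.12743473  0.04118716]
```

Holding the plane: gap 43.6 mm, load 5 N. Lift out and carry to the tray.

```bash
cat >> plan.py <<'E'
an=np.deg2rad(295.4);GT=rot([0,0,-1],[np.cos(an),np.sin(an),0],True)
def tray(z): return np.array([.5113,-.2946,z/1000-OFF])
E
python3 - <<'E'
from plan import *
p,q=cur();s=(p+[0,0,.108],q)
s=plan([(tray(188),GT,12,3.8)],s);plan([(tray(30),GT,6,3.8)],s)
E
```

```text
to [ 0.511 -0.295  0.15 ] rows 12
-0.42,3.55,-0.01,-0.02,0.01,-1.84,3.8
-0.53,3.54,-0,-0.02,0.01,-1.84,3.8
-0.64,3.52,-0,-0.02,0.01,-1.84,3.8
-0.76,3.5,-0,-0.02,0.01,-1.84,3.8
-0.87,3.47,-0,-0.02,0.01,-1.84,3.8
-0.98,3.44,-0,-0.02,0.01,-1.84,3.8
-1.09,3.41,-0,-0.02,0.01,-1.84,3.8
-1.2,3.37,0,-0.02,0.01,-1.84,3.8
-1.31,3.33,0,-0.02,0.01,-1.84,3.8
-1.41,3.29,0,-0.02,0.01,-1.84,3.8
-1.52,3.24,0,-0.02,0.01,-1.84,3.8
-1.62,3.19,0,-0.02,0.01,-1.84,3.8
to [ 0.511 -0.295 -0.008] rows 6
6 x [0.0, 0.0, 2.63, 0.0, 0.0, 0.0, 3.8]
```

Emit:
{"method": "apply_moves", "body": {
  "increments": [0,0,-2,0,0,0,3.8,0,0,-3,0,0,0,3.8,0,0,-3,0,0,0,3.8,0,0,-2.8,0,0,0,3.8,0,0,0,0,0,0,3.8]
}}

```text
t: 25.7
ee_pos: [0.5393, 0.1336, 0.1528]
tool_rot: [-0.001, 1.0, 0.029, 0.002]
contact_force: [0.6, 0.0, -3.6]
finger_gap: 0.0438
grasp_force: 45.0
```

Emit:
{"method": "apply_moves", "body": {
  "increments": [-0.2,1.5,0,0,0,0,3.8,-0.3,3,0,0,0,-1.8,3.8,-0.5,3.5,0,0,0,-1.8,3.8,-0.6,3.5,0,0,0,-1.8,3.8,-0.8,3.5,0,0,0,-1.8,3.8,-0.9,3.5,0,0,0,-1.8,3.8,-1,3.4,0,0,0,-1.8,3.8,-1.1,3.4,0,0,0,-1.8,3.8,-1.2,3.4,0,0,0,-1.8,3.8,-1.3,3.3,0,0,0,-1.8,3.8,-1.4,3.3,0,0,0,-1.8,3.8,-1,2,0,0,0,-1.8,3.8]
}}

```text
t: 26.9
ee_pos: [0.5092, -0.2569, 0.1449]
tool_rot: [-0.003, 0.98, 0.2, -0.004]
contact_force: [0.1, 1.0, -4.6]
finger_gap: 0.044
grasp_force: 45.0
```

```bash
python3 - <<'E'
from plan import *
st();s=plan([(tray(150),GT,3,3.8)]);plan([(tray(30),GT,5,3.8)],s)
E
```

```text
t 26.9 case [-395.2   59.4  144.9] F [ 0.1  1.  -4.6] gap 0.044 gf 44.96266834437847 q [-0.68  0.18  1.64 -0.    1.33  0.49]
tool z,y in case [ 0.006  0.008 -1.   ] [-0.958 -0.286 -0.008]
to [ 0.511 -0.295  0.111] rows 3
-0.42,1.19,1.11,-0.16,0.11,-0.78,3.8
-0.44,1.19,1.11,-0.16,0.11,-0.78,3.8
-0.46,1.18,1.11,-0.16,0.11,-0.78,3.8
to [ 0.511 -0.295 -0.008] rows 5
5 x [0.0, 0.0, 2.4, 0.0, 0.0, 0.0, 3.8]
```

Emit:
{"method": "apply_moves", "body": {
  "increments": [-0.4,1.2,0,0,0,-0.8,3.8,-0.4,1.2,0,0,0,-0.8,3.8,-0.5,1.2,0,0,0,-0.8,3.8,0,0,2,0,0,0,3.8,0,0,3,0,0,0,3.8,0,0,3,0,0,0,3.8,0,0,3,0,0,0,3.8,0,0,2,0,0,0,3.8,0,0,0,0,0,0,3.8,0,0,0,0,0,0,3.8]
}}

```text
t: 27.9
ee_pos: [0.5133, -0.2921, 0.0174]
tool_rot: [-0.003, 0.975, 0.221, -0.002]
contact_force: [0.8, -0.3, -4.4]
finger_gap: 0.0437
grasp_force: 45.0
```

```bash
python3 - <<'E'
from plan import *
st();print(r.state()["ee_pos"]);s=plan([(tray(18),GT,4,3.8)])
f=grab("side");cv2.imwrite("pics/t1.png",cv2.resize(f["pixels"][130:300,240:440,::-1],None,fx=3,fy=3))
E
```

```text
t 27.9 case [-430.7   59.3   17.4] F [ 0.8 -0.3 -4.4] gap 0.0437 gf 44.96230088174343 q [-0.72  0.37  1.67 -0.    1.1   0.4 ]
tool z,y in case [ 0.005  0.005 -1.   ] [-0.945 -0.327 -0.006]
[ 0.51325199 -0.29209909  0.01741122]
to [ 0.511 -0.295 -0.02 ] rows 4
4 x [-0.07, 0.04, 0.95, -0.09, 0.05, 0.03, 3.8]
```

View pics/t1.png

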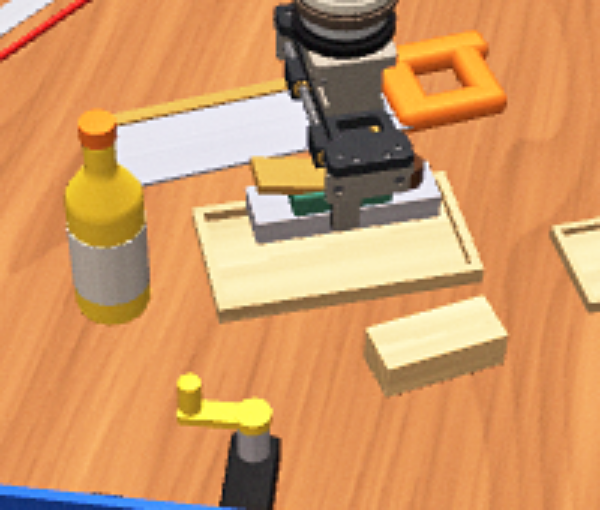

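The plane is held level and aligned over the tray (tray at about (340,245) in the crop), with everything else undisturbed. Lower it.

Emit:
{"method": "apply_moves", "body": {
  "increments": [-0.1,0.1,1,0,0,0,3.8,-0.1,0.1,1,0,0,0,3.8,0,0,0.8,0,0,0,3.8,0,0,0.5,0,0,0,3.8,0,0,0.3,0,0,0,3.8,0,0,0,0,0,0,3.8]
}}

```text
t: 28.55
ee_pos: [0.5126, -0.2948, -0.0183]
tool_rot: [-0.002, 0.975, 0.221, -0.002]
contact_force: [0.8, -0.5, -4.1]
finger_gap: 0.044
grasp_force: 45.0
```

```bash
python3 - <<'E'
from plan import *
st();tip()
E
```

```text
t 28.55 case [-433.3   60.2  -18.3] F [ 0.8 -0.5 -4.1] gap 0.044 gf 44.96230557560921 q [-0.73  0.43  1.68 -0.    1.04  0.4 ]
tool z,y in case [ 0.004  0.004 -1.   ] [-0.945 -0.326 -0.005]
true tip [-433.4   60.1   20.2]
```

Emit:
{"method": "apply_moves", "body": {
  "increments": [0,0,0.2,0,0,0,3.8,0,0,0.2,0,0,0,3.8,0,0,0,0,0,0,3.8]
}}

```text
t: 28.85
ee_pos: [0.5133, -0.2954, -0.0214]
tool_rot: [-0.001, 0.975, 0.221, -0.001]
contact_force: [0.6, 0.3, -3.8]
finger_gap: 0.0436
grasp_force: 45.0
```

Emit:
{"method": "apply_moves", "body": {
  "increments": [0,0,0.15,0,0,0,3.8,0,0,0.15,0,0,0,3.8,0,0,0,0,0,0,3.8]
}}

```text
t: 29.15
ee_pos: [0.5133, -0.2954, -0.0214]
tool_rot: [-0.002, 0.975, 0.221, -0.002]
contact_force: [-8.5, 5.4, 18.1]
finger_gap: 0.0437
grasp_force: 45.0
```

Down: the floor is carrying the load. Release gently and retreat upward.

Emit:
{"method": "apply_moves", "body": {
  "increments": [0,0,-0.2,0,0,0,3.8,0,0,0,0,0,0,4.8,0,0,0,0,0,0,5.8,0,0,0,0,0,0,5.8,0,0,0,0,0,0,5.8,0,0,-1.5,0,0,0,5.8,0,0,-2.5,0,0,0,5.8,0,0,-4,0,0,0,5.8,0,0,-4,0,0,0,5.8,0,0,-4,0,0,0,5.8,0,0,-4,0,0,0,5.8,0,0,0,0,0,0,5.8]
}}

```text
t: 30.35
ee_pos: [0.5172, -0.2985, 0.186]
tool_rot: [0.004, 0.975, 0.221, 0.003]
contact_force: [0.9, -0.9, 0.4]
finger_gap: 0.0578
grasp_force: 0.0
```

```bash
python3 - <<'E'
from plan import *
st();blidang()
f=grab("side");cv2.imwrite("pics/t2.png",f["pixels"][:,:,::-1])
h,s,v=hsv(f);g=(h>60)&(h<95)&(s>80);W=cloud(f);k=g&(W[...,1]<-.2);p=W[k];print(len(p),np.nanmedian(p,0))
E
```

```text
t 30.35 case [-437.5   56.1  186. ] F [ 0.9 -0.9  0.4] gap 0.0578 gf 0.0 q [-0.73  0.2   1.53 -0.    1.4   0.4 ]
tool z,y in case [-0.007 -0.006 -1.   ] [-0.945 -0.327  0.009]
lid ang from side 1.692 5424
365 [ 0.5001925  -0.28625808  0.04865395]
```

View pics/t2.png

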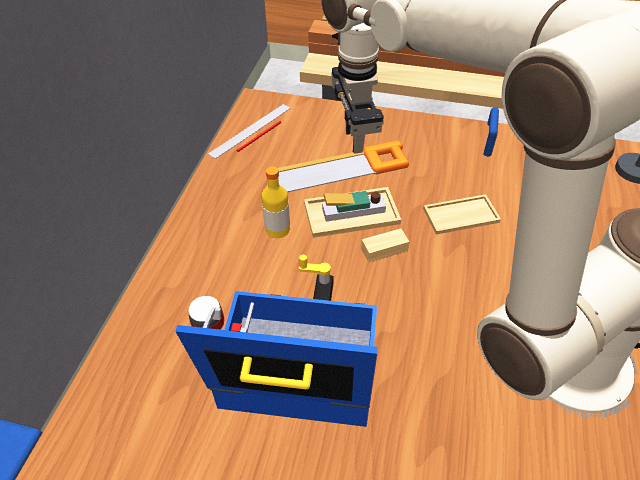

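The plane lies on its sole inside the larger tray at about (352,207). The lid is open, and the bottle, offcut, tin and saw are where they were. The gripper is clear, so I'm handing in.

```bash
python3 -c "
from workcell import r
print(r.hand_in())"
```

```text
the job is handed in; nothing more can be done
None
```

The job is handed in at about 30 s of the 72 s allowed: the plane lies on its sole in the larger tray, the lid stays open at about 1.69 rad, and the final picture shows the bottle, offcut, tin and saw where they were; the hand-in gave no verdict.

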